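# Find the full parts tin by weight and pack it in the service tray

## Task

Three identical closed parts tins stand in the wire rack: two are nearly empty and one is full. Heft them in turn, from the robot's left to its right, lifting each a few centimetres straight up out of its place and setting it back, then take the heavy one out, stand it on the open counter to change your grip, and set it down upright in the empty middle bay of the black tray between the two tins already packed there. Do not drop or tip any tin, leave the two light tins standing in the rack, and leave the packed tins and the coffee things undisturbed.

Things in the scene. Friction and masses are not known exactly. Their poses are not given: they have to be found in the camera images.
- rack: Fixed wire rack, 350 mm long (y) by 84 deep (x). Origin at counter level under its centre; front (-x) faces the robot, +y to the robot's left. Floor 12 above the counter, front rail top 43, back wires top 113, end wires top 29; 72 clear from front to back, so a tin (66 that way) has 3 to spare and fingers cannot go behind it, only between the tins, which stand about 110 apart, 50 wide.
- place_left (a point): Left place of the rack (robot's left, rack y +110): the point on the rack floor under the middle of the left place. The tin there stands with its centre within 8 of it along the rack.
- place_middle (a point): Middle place of the rack: the point on the rack floor under the middle of the middle place. The tin there stands with its centre within 8 of it along the rack.
- place_right (a point): Right place of the rack (robot's right, rack y -110): the point on the rack floor under the middle of the right place. The tin there stands with its centre within 8 of it along the rack.
- tin_a_center (a point): One of three identical closed steel parts tins in the rack, lid firmly shut. Upright box 105 mm tall, 66 along its own x, 50 along its own y, sides straight from foot to lid; z up. This point is its centre, 52.5 above its foot. Two of the three are nearly empty (0.15 to 0.31 kg), one is full (0.54 to 0.69 kg); it cannot be seen which.
- tin_b_center (a point): One of three identical closed steel parts tins in the rack, lid firmly shut. Upright box 105 mm tall, 66 along its own x, 50 along its own y, sides straight from foot to lid; z up. This point is its centre, 52.5 above its foot. Two of the three are nearly empty (0.15 to 0.31 kg), one is full (0.54 to 0.69 kg); it cannot be seen which.
- tin_c_center (a point): One of three identical closed steel parts tins in the rack, lid firmly shut. Upright box 105 mm tall, 66 along its own x, 50 along its own y, sides straight from foot to lid; z up. This point is its centre, 52.5 above its foot. Two of the three are nearly empty (0.15 to 0.31 kg), one is full (0.54 to 0.69 kg); it cannot be seen which.
- bay (a point): Floor centre of the empty middle bay of the fixed black tray (206 mm long along y, 82 deep along x; z up). Bay 74 (x) by 56 (y), floor 8 above the counter, rims and partitions 14 above that floor. The tin goes in with its 66 side along x, either way round. Packed tins at y +-59 leave about 9 beside it, too little for fingers: hold it across its 66 mm, front and back.
- packed_1_center (a point): A full tin (0.6 kg), loose, already standing in an outer bay of the tray, same shape and axes as the tins in the rack: 66 (x) by 50 (y) by 105 tall. This point is its centre, 52.5 above its foot. Leave it where it is.
- packed_2_center (a point): A full tin (0.6 kg), loose, already standing in an outer bay of the tray, same shape and axes as the tins in the rack: 66 (x) by 50 (y) by 105 tall. This point is its centre, 52.5 above its foot. Leave it where it is.
- jug: Steel milk jug, about 92 across and 105 tall with a handle; origin under its centre. Bystander.
- tamper: Steel coffee tamper standing on its 58 base, 90 tall; origin under its centre. Bystander.
- portafilter: Portafilter with 70 basket and black handle along its -x, 240 long overall, 40 tall; origin under the basket's centre. Bystander.
There are look-alikes about, which are no part of the job. What is shaped like the part that bears tin_a_center but red is not meant.

How it is judged (in metres and radians):
On the way, in this order (a step that is already met when the one before it is completed fails the run):
1. the tin in the left place of the rack is lifted at least 15 mm, above its place (((horizontal distance between tin_a_center and place_left below 0.04 m and z of tin_a_center in the frame of rack above 0.0795 m) or (horizontal distance between tin_b_center and place_left below 0.04 m and z of tin_b_center in the frame of rack above 0.0795 m) or (horizontal distance between tin_c_center and place_left below 0.04 m and z of tin_c_center in the frame of rack above 0.0795 m))), for 0.2 s.
2. the tin in the middle place of the rack is lifted at least 15 mm, above its place (((horizontal distance between tin_a_center and place_middle below 0.04 m and z of tin_a_center in the frame of rack above 0.0795 m) or (horizontal distance between tin_b_center and place_middle below 0.04 m and z of tin_b_center in the frame of rack above 0.0795 m) or (horizontal distance between tin_c_center and place_middle below 0.04 m and z of tin_c_center in the frame of rack above 0.0795 m))), for 0.2 s.
3. the tin in the right place of the rack is lifted at least 15 mm, above its place (((horizontal distance between tin_a_center and place_right below 0.04 m and z of tin_a_center in the frame of rack above 0.0795 m) or (horizontal distance between tin_b_center and place_right below 0.04 m and z of tin_b_center in the frame of rack above 0.0795 m) or (horizontal distance between tin_c_center and place_right below 0.04 m and z of tin_c_center in the frame of rack above 0.0795 m))), for 0.2 s.
4. the full tin stands upright on the open counter, let go, to change the grip (height (world z) of tin_b_center below 0.0565 m and angle between tin_b_center's own z axis and vertical below 0.06 rad and contact force between the fingers and tin_b below 0.1 N), for 0.1 s.
At the end, for the whole second after the job is handed in: Full tin upright at rest on the middle bay's floor (centre within 8 mm of the bay's, height 4 mm, tilt 0.06 rad); light tins upright at rest on the rack floor, within 160 mm of its middle; packed tins upright, moved under 15 mm; jug, tamper, portafilter moved under 30 mm (x of tin_b_center in the frame of bay between -0.008 and 0.008 m and y of tin_b_center in the frame of bay between -0.008 and 0.008 m and z of tin_b_center in the frame of bay between 0.0485 and 0.0565 m and angle between each of tin_b_center, tin_a_center, tin_c_center, packed_1_center, packed_2_center's own z axis and vertical below 0.06 rad and linear speed of each of tin_b, tin_a, tin_c below 0.02 m/s and x of tin_a_center in the frame of rack between -0.01 and 0.01 m and y of tin_a_center in the frame of rack between -0.16 and 0.16 m and z of tin_a_center in the frame of rack between 0.0595 and 0.0695 m and x of tin_c_center in the frame of rack between -0.01 and 0.01 m and y of tin_c_center in the frame of rack between -0.16 and 0.16 m and z of tin_c_center in the frame of rack between 0.0595 and 0.0695 m and distance of each of packed_1_center, packed_2_center from where it was at the start of the episode below 0.015 m and distance of each of jug, tamper, portafilter from where it was at the start of the episode below 0.03 m); the robot touches nothing.
It fails at once if a tin is dropped or knocked: it moves faster than 0.3 m/s without being held ((contact force between the fingers and tin_a below 0.1 N and linear speed of tin_a above 0.3 m/s) or (contact force between the fingers and tin_b below 0.1 N and linear speed of tin_b above 0.3 m/s) or (contact force between the fingers and tin_c below 0.1 N and linear speed of tin_c above 0.3 m/s)).
It fails at once if a tin is tipped by more than 0.4 rad (angle between any of tin_a_center, tin_b_center, tin_c_center, packed_1_center, packed_2_center's own z axis and vertical above 0.4 rad).
It fails at once if a packed tin is shifted by more than 30 mm (distance of any of packed_1_center, packed_2_center from where it was at the start of the episode above 0.03 m).
It fails at once if the jug, tamper or portafilter is shifted by more than 30 mm (distance of any of jug, tamper, portafilter from where it was at the start of the episode above 0.03 m).
It also fails if it takes over 72 s, if anything falls off the work surface, if the arm or the gripper's body presses on something with over 40 N, if the wrist force passes 120 N, or if a joint passes its speed limit or range.

## Robot

A 6-joint arm with a two-finger parallel gripper is mounted at the origin on the work surface. World frame = base frame: x ahead of the robot, y to its left, z up, the work surface at z = 0. Lengths are in m, angles in degrees, forces in N, time in s.
With the tool pointing down it reaches from about 0.4 to 0.825 m from the base axis. Payload 7 kg.
Tool frame: the origin (TCP) lies between the finger pads; the fingertips stand 19 mm ahead of it and the grasp point (between the pads) is the TCP; x points along the fingers, y is the direction in which the jaws open and shut, and the axes are right-handed (so a half turn about x gives the same grasp; the last joint's range is limited). The gripper opens to 88 mm and grips with 3 to 60 N. Pads are 19 mm wide; open, the fingers measure 130 mm over their backs; the gripper's body (78 mm by 193 mm) begins 47 mm behind the grasp point.
Start: joints at [86.293, 20.546, 0.682, 0, -70.136, -16.507], TCP at [0.233, 0.633, 0.246] pointing down, gripper open.
Joint ranges: [-176.03, 176.03], [-82.01, 121.73], [-58.28, 71.71], [-173.87, 95.51], [-174.79, -0.11], [-173.66, 173.66]. Speed limits (degrees/s): [136.94, 136.94, 172.46, 180, 180, 180].

## Interface

Orientations are given as [roll, pitch, yaw] about the fixed x, y, z axes, in that order (R = Rz(yaw) Ry(pitch) Rx(roll)).
In Python, from plant import * gives the robot as it stands.
- The arm moves only by the tool step_arm, never from a script. Its argument "steps" is a list of rows, each a list of 2 entries, a list of its own where there are three numbers: the shift along the tool's x, y, z in units of 0.02 m (1.0 is 0.02 m), then the turn about the tool's x in units of 6 degrees (1.0 is 6 degrees). A call has 1 to 20 rows; each row shifts and turns the commanded pose from where the row before left it, along the tool's axes as they then stand; what a row does not reach is not made up. A row lasts 1/12 s, in which the tool goes at most 41.7 mm and 7.16 degrees, less where a joint would pass 70% of its speed; a pose out of reach is approached as far as the arm can. A call with a number of a shift or a turn outside -1 to 1 is refused whole. A call with a gripper value outside its range is refused whole. "fingers" is the closure, from 0 (fully open) to 1 (shut), set as the call begins (left out, the last holds). The fingers move at their own pace and stop on an object; "grip_force" is the grip in N (left out, the last holds). Time passes only in rows, so rows that do not move let the fingers close. It gives the time, the measured TCP pose, the force and the opening at its end, in the units of the state.
- get_state(): the state, without advancing time (a new reading comes with each control period).
- capture(name): name is "scene" or "side" or "wrist"; returns the picture (384x512x3 uint8, blue, green, red); there is no depth.
- camera_model(name): a dict with "intrinsics" (3x3 intrinsics, pixels), "dist_coeffs" ([k1, k2, p1, p2, k3] as OpenCV has them; the pictures are not rectified), "rvec" (rotation vector, rad) and "tvec" (3), from world to camera coordinates, as OpenCV has them. Camera axes: x right, y down, z forward; pixel columns grow to the right and rows downward; lengths in m; the calibration is good to about 2 mm. A picture is of the moment at which its call begins: read the wrist's pose just before it. camera_model takes no time and is no camera call; for the wrist camera it gives the pose at the moment of the call.
- close_job(): hands the job in, once; it reports no verdict.
The state is a dict: "time_s": time; "joints": joint angles; "qd": joint speeds; "joint_torque": joint torques, N m; "tcp_pos": TCP position; "eef_rot": TCP orientation; "contact_force": force on the tool from outside, world axes, zero at the start; "moment": the same for the moment, N m; "gripper_width": finger opening in m.
Only numpy, scipy, OpenCV 4.12 (cv2) and the standard library are available. Lean on these libraries where they do the work, as an engineer would, in place of code of your own. Each camera call takes 0.05 s, during which the arm holds its last target.

## Working session

There is one attempt and no reset: what is moved stays moved. The work goes in short steps, Python scripts to look and compute and a tool call to move; the robot and the scene stay as the last step left them, time stands still between calls to the robot, and variables do not carry over. Pictures are saved under pics/ and viewed, and the job is handed in when it is done.

Besides the shell and the picture viewer there is one more tool, called after "Call:" by a JSON object that holds its "op" and its "data". step_arm: Moves the arm, as the interface text tells. Its arguments: {"type":"object","properties":{"steps":{"type":"array","items":{"type":"array"}},"fingers":{"type":"number"},"grip_force":{"type":"number"}},"required":["steps"]}

```bash
ls; mkdir -p pics
cat > h.py <<'E'
from plant import *
import numpy as np, cv2
from scipy.spatial.transform import Rotation as R
def ray(name,uv,cm=None):
    m=cm or camera_model(name);K=np.array(m["intrinsics"]);d=np.array(m["dist_coeffs"])
    Rm=cv2.Rodrigues(np.array(m["rvec"],float))[0];t=np.array(m["tvec"],float).ravel()
    p=cv2.undistortPoints(np.array([[uv]],float),K,d)[0,0]
    return -Rm.T@t, Rm.T@np.array([p[0],p[1],1.])
def onz(name,uv,z,cm=None):
    o,d=ray(name,uv,cm);return o+d*(z-o[2])/d[2]
def proj(name,P,cm=None):
    m=cm or camera_model(name)
    return cv2.projectPoints(np.array(P,float).reshape(-1,3),np.array(m["rvec"],float),np.array(m["tvec"],float),np.array(m["intrinsics"]),np.array(m["dist_coeffs"]))[0][:,0]
E
python3 - <<'E'
from h import *
print(get_state())
for n in ["scene","side","wrist"]:
    m=camera_model(n);o,d=ray(n,(256,192),m);print(n,o,d/np.linalg.norm(d))
    cv2.imwrite(f"pics/{n}0.png",capture(n))
E
```

```text
pics
{'time_s': 0.0, 'joints': array([ 8.62923648e+01,  2.05915454e+01,  6.33203226e-01, -1.86502789e-02,
       -7.01351258e+01, -1.65060336e+01]), 'qd': array([ 0.02124024, -0.03921614, -0.0182432 , -0.04615523,  0.06677205,
       -0.10739136]), 'joint_torque': array([ 2.96361559e-04, -5.82723570e+01,  2.93050611e+01,  6.99729413e+00,
        7.00452380e-03, -1.61287462e-04]), 'tcp_pos': array([0.23311014, 0.63298519, 0.2446217 ]), 'eef_rot': array([  95.88356704,   89.90490139, -104.33645345]), 'contact_force': array([ 0.41815637, -0.29082882,  0.73224308]), 'moment': array([-0.0667679 ,  0.01687536, -0.0351622 ]), 'gripper_width': 0.08740744022363357}
scene [1.40143564 0.08966069 0.66573919] [-0.80022383 -0.10425915 -0.5905691 ]
side [0.37494009 0.7763309  0.83285114] [ 0.2170223  -0.69664274 -0.68380568]
wrist [0.31088743 0.60325188 0.38301188] [-0.30870902  0.09650647 -0.94624798]
```

View pics/scene0.png

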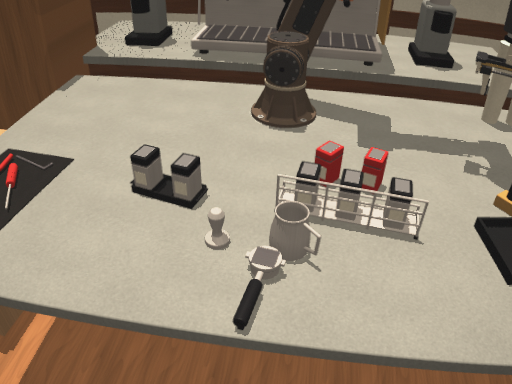

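View pics/side0.png

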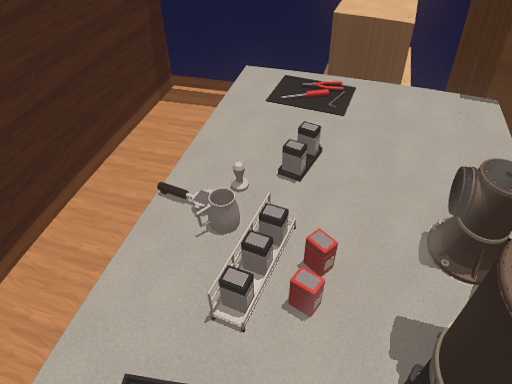

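View pics/wrist0.png

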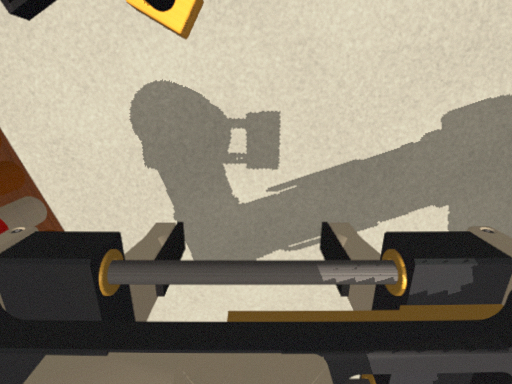

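Run:
```python
from h import *
s=cv2.imread("pics/scene0.png");d=cv2.imread("pics/side0.png")
cv2.imwrite("pics/c1.png",cv2.resize(s[130:245,260:435],None,fx=4.5,fy=4.5,interpolation=cv2.INTER_CUBIC))
cv2.imwrite("pics/c2.png",cv2.resize(d[190:340,190:345],None,fx=4,fy=4,interpolation=cv2.INTER_CUBIC))
cv2.imwrite("pics/c3.png",cv2.resize(s[135:215,120:220],None,fx=7,fy=7,interpolation=cv2.INTER_CUBIC))
cv2.imwrite("pics/c4.png",cv2.resize(d[115:185,270:335],None,fx=8,fy=8,interpolation=cv2.INTER_CUBIC))
```

```text
(no output)
```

View pics/c1.png

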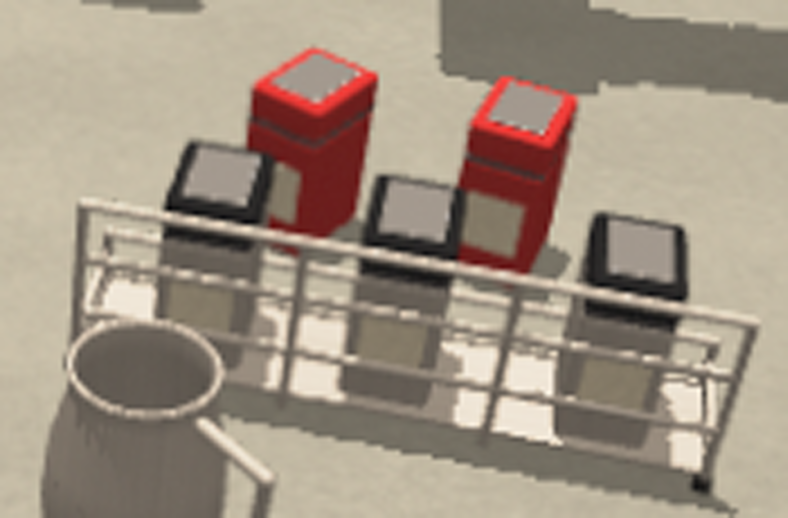

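View pics/c2.png

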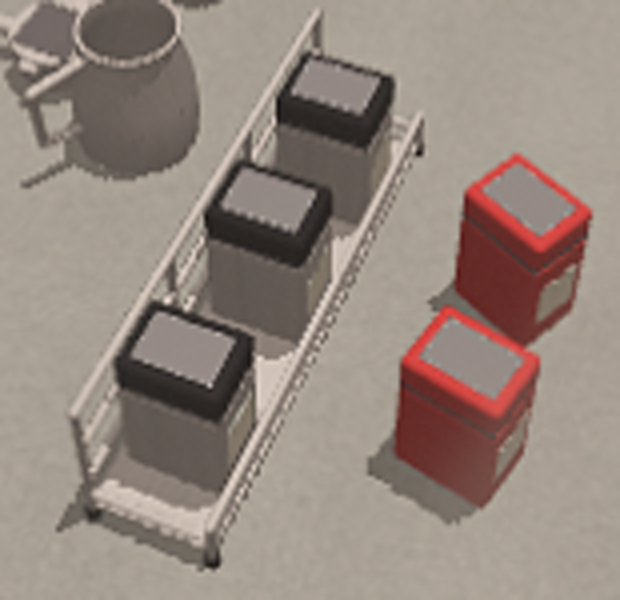

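View pics/c3.png

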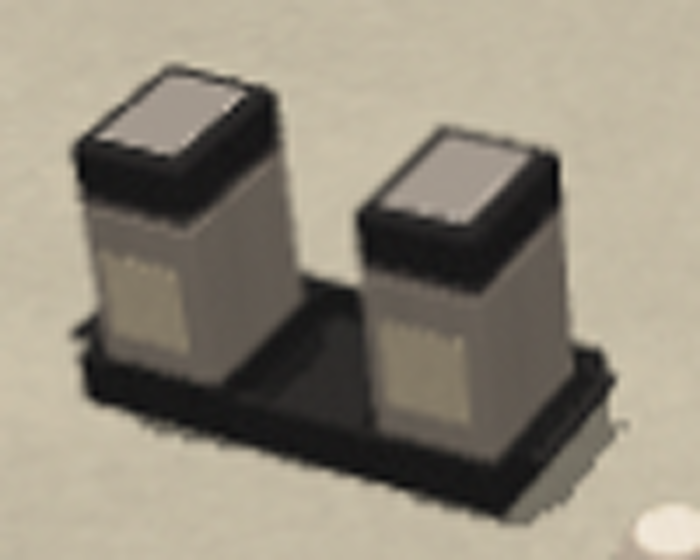

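View pics/c4.png

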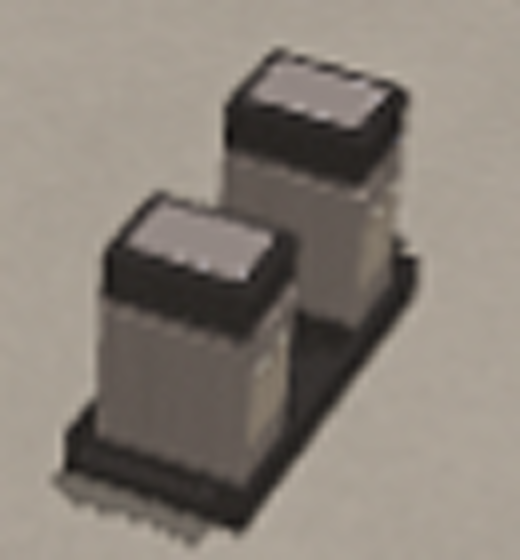

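```bash
cat > meas.py <<'E'
from h import *
def lid(img,name,seed,z,cm=None,tol=14):
    m=np.zeros((386,514),np.uint8)
    cv2.floodFill(img.copy(),m,tuple(map(int,seed)),0,(tol,)*3,(tol,)*3,4|cv2.FLOODFILL_FIXED_RANGE|cv2.FLOODFILL_MASK_ONLY|(255<<8))
    m=m[1:-1,1:-1];ys,xs=np.nonzero(m)
    P=np.array([onz(name,(x,y),z,cm)[:2] for x,y in zip(xs,ys)])
    (c,sz,a)=cv2.minAreaRect((P*1000).astype(np.float32))
    # long-edge direction
    b=cv2.boxPoints((c,sz,a));e=b[1]-b[0] if np.linalg.norm(b[1]-b[0])>np.linalg.norm(b[2]-b[1]) else b[2]-b[1]
    return P.mean(0),np.array(c)/1000,np.round(sz,1),np.degrees(np.arctan2(e[1],e[0]))%180,len(xs)
E
python3 - <<'E'
from meas import *
ims={"scene":cv2.imread("pics/scene0.png"),"side":cv2.imread("pics/side0.png")}
S={"scene":[("R0",(309,169),.117),("R1",(352,177),.117),("R2",(402,185),.117),("red",(330,148),.105),("red",(376,154),.105),("T",(144,152),.113),("T",(185,161),.113)],
"side":[("R2",(236,277),.117),("R1",(257,240),.117),("R0",(274,211),.117),("red",(306,280),.105),("red",(320,239),.105),("T",(293,145),.113),("T",(310,127),.113)]}
for n,l in S.items():
    for t,s,z in l:
        r=lid(ims[n],n,s,z);print(n,t,np.round(r[0],4),np.round(r[1],4),r[2],round(r[3],1),r[4])
E
```

```text
scene R0 [0.5426 0.103 ] [0.5423 0.1032] [32. 43.] 171.8 133
scene R1 [0.5574 0.2057] [0.5568 0.2056] [32.7 43.2] 171.8 142
scene R2 [0.5726 0.3207] [0.5723 0.3205] [28.2 43.7] 171.9 138
scene red [0.4073 0.1546] [0.4069 0.1545] [28.9 43.7] 146.6 92
scene red [0.4188 0.2763] [0.4183 0.2766] [30.4 47.7] 160.3 101
scene T [ 0.5253 -0.3139] [ 0.5253 -0.314 ] [30.8 47. ] 166.5 114
scene T [ 0.5506 -0.1996] [ 0.5503 -0.1989] [31.9 43.9] 167.5 125
side R2 [0.5698 0.3223] [0.5697 0.3221] [32.5 47.9] 172.9 263
side R1 [0.5536 0.2066] [0.554 0.207] [30.2 48.9] 171.8 193
side R0 [0.5385 0.1039] [0.5384 0.104 ] [31.7 48.8] 175.7 158
side red [0.4147 0.2784] [0.4152 0.278 ] [32.4 48. ] 157.6 253
side red [0.4031 0.1557] [0.4032 0.1561] [31.6 48.6] 147.2 192
side T [ 0.546  -0.1984] [ 0.5464 -0.1978] [30.1 47.2] 168.6 82
side T [ 0.5211 -0.3133] [ 0.5214 -0.3131] [30.6 48.2] 163.2 71
```

```bash
cat > plan.py <<'E'
from h import *
def plan(x,y,z,jaw=None):
    """remaining shift in tool units and turn units; jaw = world angle of tool y (mod 180)"""
    s=get_state();Rt=R.from_euler('xyz',s["eef_rot"],degrees=True).as_matrix()
    p=np.array(s["tcp_pos"]);cur=np.degrees(np.arctan2(Rt[1,1],Rt[0,1]))
    print("t",round(s["time_s"],2),"tcp",np.round(p,4),"jaw",round(cur,2),"tilt",np.round(Rt[:,0],4),"w",round(s["gripper_width"],4),"F",np.round(s["contact_force"],2),"q6",np.round(s["joints"],1))
    d=np.array([x,y,z])-p
    print("shift before-turn units",np.round(Rt.T@d/0.02,3))
    if jaw is not None:
        dt=(jaw-cur+90)%180-90; a=-dt  # tool x points down
        R2=Rt@R.from_euler('x',a,degrees=True).as_matrix()
        print("turn deg about tool x",round(a,2),"units",round(a/6,3),"shift after-turn units",np.round(R2.T@d/0.02,3))
E
python3 -c "
from plan import *
plan(.571,.3215,.23,82)"
```

```text
t 0.15 tcp [0.2331 0.6331 0.2449] jaw -110.22 tilt [-3.0e-04 -1.2e-03 -1.0e+00] w 0.0876 F [0.97 0.54 0.06] q6 [ 86.3  20.6   0.6  -0.  -70.1 -16.5]
shift before-turn units [  0.757   8.78  -21.237]
turn deg about tool x -12.22 units -2.037 shift after-turn units [  0.757  13.076 -18.897]
```

Call:
{"op": "step_arm", "data": {"steps": [[[0,0,0],-0.68],[[0,0,0],-0.68],[[0,0,0],-0.68],[[0,0.4,-0.5],0],[[0,0.6,-0.9],0],[[0,0.65,-0.94],0],[[0,0.65,-0.94],0],[[0,0.65,-0.94],0],[[0,0.65,-0.94],0],[[0,0.65,-0.94],0],[[0,0.65,-0.94],0],[[0,0.65,-0.94],0],[[0,0.65,-0.94],0],[[0,0.65,-0.94],0],[[0,0.65,-0.94],0],[[0,0.65,-0.94],0],[[0,0.65,-0.94],0],[[0,0.65,-0.94],0],[[0,0.65,-0.94],0],[[0,0.4,-0.5],0]], "fingers": 0, "grip_force": 35}}

```text
time_s: 1.82
tcp_pos: [0.5037, 0.3815, 0.2453]
eef_rot: [73.8, 90.0, -114.3]
contact_force: [-0.7, 0.2, -0.5]
gripper_width: 0.0877
```

```bash
python3 -c "
from plan import *
plan(.571,.3215,.21,82)
m=camera_model('wrist');import pickle;pickle.dump(m,open('w1.pkl','wb'))
cv2.imwrite('pics/w1.png',capture('wrist'))"
```

```text
t 1.82 tcp [0.5037 0.3815 0.2453] jaw -98.13 tilt [-3.e-04 -6.e-04 -1.e+00] w 0.0877 F [-0.69  0.16 -0.48] q6 [ 54.8  16.6  -5.1   0.  -68.4  27.1]
shift before-turn units [ 1.767  2.493 -3.755]
turn deg about tool x -0.13 units -0.022 shift after-turn units [ 1.767  2.502 -3.749]
```

View pics/w1.png

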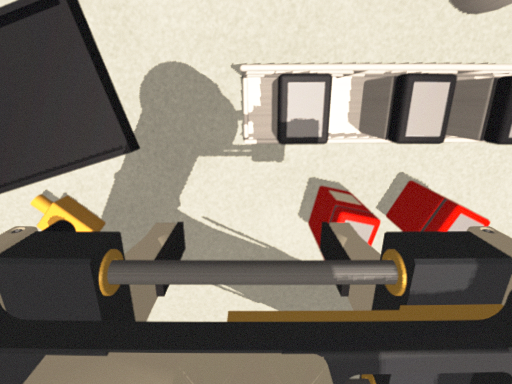

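```bash
python3 -c "
from meas import *;import pickle
m=pickle.load(open('w1.pkl','rb'));im=cv2.imread('pics/w1.png')
for s in [(305,95),(305,120),(423,105)]:
    r=lid(im,'wrist',s,.117,m,30);print([np.round(v,4) for v in r])
g=(cv2.cvtColor(im,cv2.COLOR_BGR2GRAY)<75).astype(np.uint8)
n,l,st,c=cv2.connectedComponentsWithStats(g)
for i in range(1,n):
    if st[i,4]>300: print(st[i])
# outer lid corners
for pts in [[(280,74),(330,74),(329,143),(279,143)],[(401,73),(454,74),(444,143),(394,143)]]:
    P=np.array([onz('wrist',p,.117,m)[:2] for p in pts]);print(P.round(4).tolist(),P.mean(0))
for p in proj('wrist',[[.571,.3215,.117],[.5555,.206,.117]],m):print(p)
from plan import plan
plan(.571,.3215,.21,82)
"
```

```text
[array([0.5771, 0.3192]), array([0.57  , 0.3205]), array([33.1, 48.3]), np.float32(172.3863), np.int64(1317)]
[array([0.553 , 0.3244]), array([0.5534, 0.324 ]), array([30.5, 16. ]), np.float32(82.0163), np.int64(527)]
[array([0.5547, 0.2056]), array([0.5543, 0.2055]), array([33.1, 48.5]), np.float32(172.1025), np.int64(1839)]
[    0     0   140   193 19127]
[277  74  54  70 848]
[ 386   74   70   69 2013]
[ 481   76   31   68 1568]
[    0   181   512   203 42743]
[433 371  79  13 903]
[[0.604, 0.3402], [0.5977, 0.2952], [0.535, 0.2998], [0.5419, 0.3482]] [0.56966231 0.32084377]
[[0.5899, 0.2308], [0.5826, 0.182], [0.5194, 0.187], [0.5262, 0.2364]] [0.55450763 0.20903624]
[303.70863869 108.34491248]
[426.50358201 107.94320323]
t 1.87 tcp [0.5044 0.3806 0.2453] jaw -98.18 tilt [-3.e-04 -1.e-03 -1.e+00] w 0.0877 F [0.7  0.09 0.82] q6 [ 54.7  16.6  -5.1   0.  -68.4  27.1]
shift before-turn units [ 1.766  2.449 -3.717]
turn deg about tool x -0.18 units -0.029 shift after-turn units [ 1.766  2.46  -3.71 ]
```

Call:
{"op": "step_arm", "data": {"steps": [[[0,0.5,-0.75],0],[[0,0.6,-0.9],0],[[0,0.6,-0.9],0],[[0,0.5,-0.75],0],[[0.3,0.25,-0.37],0],[[0.7,0,0],0],[[0.8,0,0],0],[[0,0,0],0],[[0,0,0],0]]}}

```text
time_s: 2.62
tcp_pos: [0.5676, 0.3247, 0.2086]
eef_rot: [53.1, 89.9, -134.9]
contact_force: [-1.1, 0.4, 0.6]
gripper_width: 0.0878
```

```bash
python3 -c "
from plan import *
plan(.570,.3207,.086,82)"
```

```text
t 2.62 tcp [0.5676 0.3247 0.2086] jaw -97.99 tilt [-0.0017 -0.0017 -1.    ] w 0.0878 F [-1.14  0.37  0.61] q6 [ 46.8  20.   -5.   -0.  -65.1  35.2]
shift before-turn units [ 6.129  0.168 -0.156]
turn deg about tool x 0.01 units 0.002 shift after-turn units [ 6.129  0.168 -0.156]
```

Call:
{"op": "step_arm", "data": {"steps": [[[0.2,0.16,-0.15],0],[[0.7,0,0],0],[[0.8,0,0],0],[[0.8,0,0],0],[[0.8,0,0],0],[[0.8,0,0],0],[[0.8,0,0],0],[[0.7,0,0],0],[[0.4,0,0],0],[[0,0,0],0],[[0,0,0],0]]}}

```text
time_s: 3.53
tcp_pos: [0.5711, 0.3216, 0.0901]
eef_rot: [-165.9, 90.0, 6.1]
contact_force: [0.2, 1.0, 0.5]
gripper_width: 0.0876
```

```bash
python3 -c "
from plan import *
plan(.570,.3207,.086,82)
cv2.imwrite('pics/w2.png',capture('wrist'));cv2.imwrite('pics/s2.png',capture('side'))"
```

```text
t 3.53 tcp [0.5711 0.3216 0.0901] jaw -97.96 tilt [ 4.e-04  0.e+00 -1.e+00] w 0.0876 F [0.2  1.01 0.47] q6 [ 46.4  26.1 -12.6   0.  -51.3  35.6]
shift before-turn units [0.204 0.05  0.05 ]
turn deg about tool x 0.04 units 0.007 shift after-turn units [0.204 0.05  0.05 ]
```

View pics/w2.png

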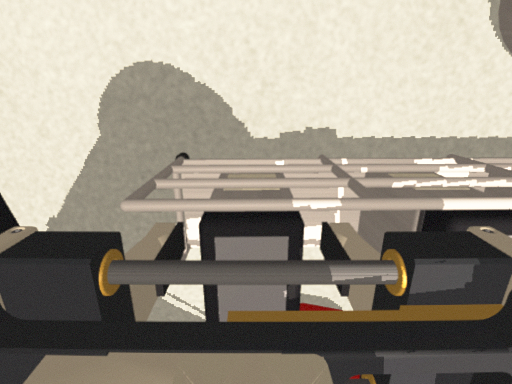

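View pics/s2.png

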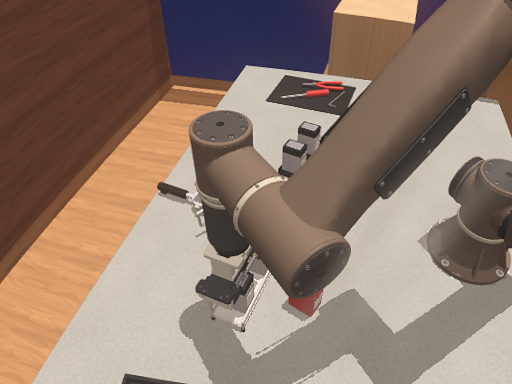

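Call:
{"op": "step_arm", "data": {"steps": [[[0.1,0,0],0],[[0,0,0],0],[[0,0,0],0],[[0,0,0],0],[[0,0,0],0],[[0,0,0],0],[[0,0,0],0],[[0,0,0],0],[[0,0,0],0],[[0,0,0],0]], "fingers": 1, "grip_force": 35}}

```text
time_s: 4.47
tcp_pos: [0.571, 0.3216, 0.0877]
eef_rot: [-128.0, 90.0, 44.1]
contact_force: [-0.6, 0.9, 0.2]
gripper_width: 0.0499
```

```bash
python3 -c "
from plan import *
plan(.570,.3207,.086,82)"
```

```text
t 4.47 tcp [0.571  0.3216 0.0877] jaw -97.97 tilt [ 4.e-04  4.e-04 -1.e+00] w 0.0499 F [-0.57  0.9   0.17] q6 [ 46.4  26.2 -12.7   0.  -51.   35.6]
shift before-turn units [0.084 0.052 0.043]
turn deg about tool x 0.03 units 0.005 shift after-turn units [0.084 0.052 0.043]
```

Call:
{"op": "step_arm", "data": {"steps": [[[-0.2,0,0],0],[[-0.3,0,0],0],[[-0.4,0,0],0],[[-0.4,0,0],0],[[-0.3,0,0],0],[[-0.2,0,0],0],[[0,0,0],0],[[0,0,0],0],[[0,0,0],0],[[0,0,0],0],[[0,0,0],0],[[0,0,0],0],[[0,0,0],0]]}}

```text
time_s: 5.55
tcp_pos: [0.5707, 0.3213, 0.1233]
eef_rot: [49.2, 90.0, -138.7]
contact_force: [0.7, -0.6, -5.3]
gripper_width: 0.05
```

```bash
cat > heft.py <<'E'
from plan import *
plan(.570,.3207,.086,82)
F=[];T=[];M=[]
for i in range(6):
    s=get_state();F.append(s["contact_force"]);T.append(s["joint_torque"]);M.append(s["moment"])
    im=capture("side")
print(np.mean(F,0).round(2),np.array(F)[:,2].round(2),np.mean(T,0).round(3),np.mean(M,0).round(3))
cv2.imwrite("pics/heft%d.png"%int(get_state()["time_s"]*10),im)
E
python3 heft.py
```

```text
t 5.55 tcp [0.5707 0.3213 0.1233] jaw -97.97 tilt [-3.e-04 -3.e-04 -1.e+00] w 0.05 F [ 0.7  -0.6  -5.32] q6 [ 46.4  24.2 -10.8  -0.  -55.1  35.6]
shift before-turn units [1.866 0.035 0.032]
turn deg about tool x 0.03 units 0.004 shift after-turn units [1.866 0.035 0.032]
[ 0.18 -0.18 -6.49] [-5.32 -6.47 -7.27 -6.49 -5.9  -7.48] [-1.0000e-03 -6.3309e+01  2.8045e+01  7.0650e+00  6.8000e-02  0.0000e+00] [-0.025 -0.014 -0.006]
```

Call:
{"op": "step_arm", "data": {"steps": [[[0.2,0,0],0],[[0.35,0,0],0],[[0.4,0,0],0],[[0.35,0,0],0],[[0.25,0,0],0],[[0.15,0,0],0],[[0.1,0,0],0],[[0,0,0],0],[[0,0,0],0],[[0,0,0],0],[[0,0,0],0],[[0,0,0],0]]}}

```text
time_s: 6.85
tcp_pos: [0.571, 0.3215, 0.0877]
eef_rot: [-127.5, 90.0, 44.6]
contact_force: [-0.3, -0.3, -5.1]
gripper_width: 0.0496
```

```bash
python3 heft.py
```

```text
t 6.85 tcp [0.571  0.3215 0.0877] jaw -97.97 tilt [ 4.e-04  3.e-04 -1.e+00] w 0.0496 F [-0.28 -0.33 -5.08] q6 [ 46.4  26.2 -12.7   0.  -51.   35.6]
shift before-turn units [0.086 0.047 0.042]
turn deg about tool x 0.03 units 0.004 shift after-turn units [0.086 0.047 0.042]
[-0.16  0.37 -4.62] [-5.08 -4.31 -5.47 -4.46 -4.09 -4.32] [-2.7300e-01 -6.3711e+01  2.6139e+01  6.6070e+00  1.6900e-01  7.0000e-03] [0.01  0.179 0.006]
```

Call:
{"op": "step_arm", "data": {"steps": [[[0.05,0,0],0],[[0,0,0],0],[[0,0,0],0],[[0,0,0],0]]}}

```text
time_s: 7.48
tcp_pos: [0.571, 0.3215, 0.0877]
eef_rot: [-146.5, 90.0, 25.5]
contact_force: [-5.3, -0.2, 5.0]
gripper_width: 0.0494
```

```bash
python3 heft.py
```

```text
t 7.48 tcp [0.571  0.3215 0.0877] jaw -97.95 tilt [ 8.e-04  4.e-04 -1.e+00] w 0.0494 F [-5.3  -0.23  4.99] q6 [ 46.4  26.2 -12.8   0.  -50.9  35.6]
shift before-turn units [0.083 0.047 0.044]
turn deg about tool x 0.05 units 0.008 shift after-turn units [0.083 0.047 0.044]
[-4.31 -0.47  5.81] [4.99 5.73 6.22 5.54 6.48 5.89] [ -0.979 -57.754  24.606   5.982   1.555   0.071] [-0.507  1.649 -0.043]
```

Call:
{"op": "step_arm", "data": {"steps": [[[0,0,0],0],[[0,0,0],0],[[0,0,0],0],[[0,0,0],0],[[0,0,0],0],[[0,0,0],0],[[0,0,0],0],[[-0.3,0,0],0],[[-0.6,0,0],0],[[-0.8,0,0],0],[[-0.8,0,0],0],[[-0.8,0,0],0],[[-0.4,0,0],0],[[-0.2,0,0],0],[[0,0,0],0]], "fingers": 0}}

```text
time_s: 9.03
tcp_pos: [0.5712, 0.3217, 0.166]
eef_rot: [-127.8, 89.9, 44.2]
contact_force: [-0.4, -0.5, 0.2]
gripper_width: 0.0877
```

```bash
python3 -c "
from plan import *
plan(.5548,.2057,.16,82)
cv2.imwrite('pics/w3.png',capture('wrist'))"
```

```text
t 9.03 tcp [0.5712 0.3217 0.166 ] jaw -97.97 tilt [ 0.0016  0.0016 -1.    ] w 0.0877 F [-0.36 -0.52  0.19] q6 [ 46.4  21.9  -8.1   0.  -59.9  35.6]
shift before-turn units [0.291 5.858 0.008]
turn deg about tool x 0.03 units 0.005 shift after-turn units [2.910e-01 5.858e+00 5.000e-03]
```

View pics/w3.png

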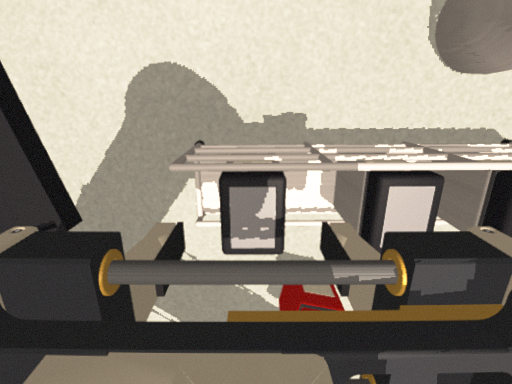

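Call:
{"op": "step_arm", "data": {"steps": [[[0,0.4,0],0],[[0,0.8,0],0],[[0,0.9,0],0],[[0,0.9,0],0],[[0,0.9,0],0],[[0,0.9,0],0],[[0,0.7,0],0],[[0,0.36,0],0],[[0,0,0],0],[[0,0,0],0]]}}

```text
time_s: 9.92
tcp_pos: [0.5549, 0.205, 0.1649]
eef_rot: [-138.4, 90.0, 33.6]
contact_force: [-0.1, 0.0, -0.4]
gripper_width: 0.0874
```

```bash
python3 -c "
from plan import *
plan(.5548,.2057,.087,82)
cv2.imwrite('pics/w4.png',capture('wrist'))"
```

```text
t 9.92 tcp [0.5549 0.205  0.1649] jaw -98.02 tilt [ 7.e-04  5.e-04 -1.e+00] w 0.0874 F [-0.09  0.02 -0.41] q6 [ 39.2  16.4 -16.5   0.  -57.   42.8]
shift before-turn units [ 3.896 -0.032  0.012]
turn deg about tool x -0.02 units -0.003 shift after-turn units [ 3.896 -0.032  0.012]
```

View pics/w4.png

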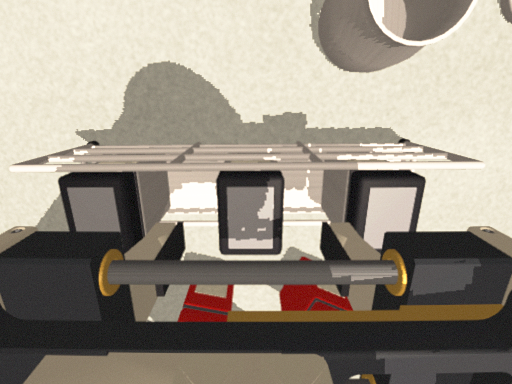

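Call:
{"op": "step_arm", "data": {"steps": [[[0,0,0],0],[[0.2,0,0],0],[[0.6,0,0],0],[[0.8,0,0],0],[[0.8,0,0],0],[[0.7,0,0],0],[[0.5,0,0],0],[[0.3,0,0],0],[[0,0,0],0],[[0,0,0],0],[[0,0,0],0]], "fingers": 0.15}}

```text
time_s: 10.88
tcp_pos: [0.555, 0.2057, 0.0872]
eef_rot: [-144.6, 89.9, 27.5]
contact_force: [-0.1, 0.8, -0.6]
gripper_width: 0.0746
```

Call:
{"op": "step_arm", "data": {"steps": [[[0,0,0],0],[[0,0,0],0],[[0,0,0],0],[[0,0,0],0],[[0,0,0],0],[[0,0,0],0],[[0,0,0],0],[[0,0,0],0]], "fingers": 1}}

```text
time_s: 11.55
tcp_pos: [0.5548, 0.2055, 0.0869]
eef_rot: [-139.4, 90.0, 32.6]
contact_force: [-0.7, 1.2, 3.1]
gripper_width: 0.05
```

```bash
python3 heft.py
```

```text
t 11.55 tcp [0.5548 0.2055 0.0869] jaw -97.96 tilt [ 6.e-04  4.e-04 -1.e+00] w 0.05 F [-0.71  1.22  3.08] q6 [ 39.2  21.2 -21.3   0.  -47.4  42.8]
shift before-turn units [ 0.047 -5.808  0.046]
turn deg about tool x 0.04 units 0.006 shift after-turn units [ 0.047 -5.808  0.049]
[-0.75  1.57  4.  ] [3.08 3.55 3.16 4.9  4.45 4.86] [-8.6900e-01 -5.0686e+01  2.1422e+01  5.2040e+00 -6.8000e-02  1.9000e-02] [ 0.443  0.173 -0.018]
```

Call:
{"op": "step_arm", "data": {"steps": [[[-0.2,0,0],0],[[-0.3,0,0],0],[[-0.4,0,0],0],[[-0.4,0,0],0],[[-0.3,0,0],0],[[-0.2,0,0],0],[[0,0,0],0],[[0,0,0],0],[[0,0,0],0],[[0,0,0],0],[[0,0,0],0],[[0,0,0],0]]}}

```text
time_s: 12.85
tcp_pos: [0.5544, 0.2052, 0.1222]
eef_rot: [46.2, 90.0, -141.8]
contact_force: [-0.0, -0.9, -1.0]
gripper_width: 0.0499
```

```bash
python3 heft.py
```

```text
t 12.85 tcp [0.5544 0.2052 0.1222] jaw -97.97 tilt [-5.e-04 -4.e-04 -1.e+00] w 0.0499 F [-0.04 -0.94 -0.96] q6 [ 39.2  18.9 -19.3  -0.  -51.8  42.8]
shift before-turn units [ 1.809 -5.828  0.03 ]
turn deg about tool x 0.03 units 0.004 shift after-turn units [ 1.809 -5.828  0.032]
[-0.17 -0.38 -1.68] [-0.96 -1.06 -1.98 -2.57 -1.51 -1.98] [-2.0000e-03 -5.2262e+01  2.5214e+01  6.0730e+00  7.8000e-02 -0.0000e+00] [-0.017  0.001 -0.029]
```

Call:
{"op": "step_arm", "data": {"steps": [[[0.2,0,0],0],[[0.35,0,0],0],[[0.4,0,0],0],[[0.35,0,0],0],[[0.25,0,0],0],[[0.15,0,0],0],[[0.08,0,0],0],[[0,0,0],0],[[0,0,0],0],[[0,0,0],0],[[0,0,0],0]]}}

```text
time_s: 14.07
tcp_pos: [0.5546, 0.2053, 0.087]
eef_rot: [-134.8, 90.0, 37.2]
contact_force: [-0.9, 0.1, -2.1]
gripper_width: 0.0502
```

```bash
python3 heft.py
```

```text
t 14.07 tcp [0.5546 0.2053 0.087 ] jaw -97.98 tilt [ 2.e-04  1.e-04 -1.e+00] w 0.0502 F [-0.93  0.06 -2.06] q6 [ 39.2  21.2 -21.3   0.  -47.4  42.8]
shift before-turn units [ 0.051 -5.82   0.04 ]
turn deg about tool x 0.02 units 0.004 shift after-turn units [ 0.051 -5.82   0.042]
[-0.51 -0.03 -2.05] [-2.06 -1.49 -1.81 -1.55 -3.02 -2.39] [ 7.0000e-03 -5.3853e+01  2.3650e+01  5.6940e+00  8.3000e-02  0.0000e+00] [-0.01   0.002  0.014]
```

Call:
{"op": "step_arm", "data": {"steps": [[[0.06,0,0],0],[[0,0,0],0],[[0,0,0],0]]}}

```text
time_s: 14.62
tcp_pos: [0.5547, 0.2054, 0.0867]
eef_rot: [-160.6, 90.0, 11.4]
contact_force: [-2.9, -0.2, 6.0]
gripper_width: 0.0498
```

Call:
{"op": "step_arm", "data": {"steps": [[[0,0,0],0],[[0,0,0],0],[[0,0,0],0],[[0,0,0],0],[[0,0,0],0],[[-0.3,0,0],0],[[-0.6,0,0],0],[[-0.8,0,0],0],[[-0.8,0,0],0],[[-0.8,0,0],0],[[-0.4,0,0],0],[[-0.2,0,0],0],[[0,0,0],0]], "fingers": 0.15}}

```text
time_s: 15.7
tcp_pos: [0.5549, 0.2055, 0.1646]
eef_rot: [-132.7, 89.9, 39.4]
contact_force: [-0.1, 0.2, -0.3]
gripper_width: 0.0744
```

```bash
python3 -c "
from meas import *
from plan import plan
plan(.540,.1035,.165,82)
m=camera_model('wrist');im=capture('wrist')
cv2.imwrite('pics/w5.png',im)
g=(cv2.cvtColor(im,cv2.COLOR_BGR2GRAY)<75).astype(np.uint8)
"
```

```text
t 15.7 tcp [0.5549 0.2055 0.1646] jaw -97.98 tilt [ 0.0013  0.001  -1.    ] w 0.0744 F [-0.08  0.17 -0.25] q6 [ 39.2  16.4 -16.5  -0.  -57.   42.8]
shift before-turn units [-0.025  5.155  0.028]
turn deg about tool x 0.02 units 0.004 shift after-turn units [-0.025  5.155  0.026]
```

View pics/w5.png

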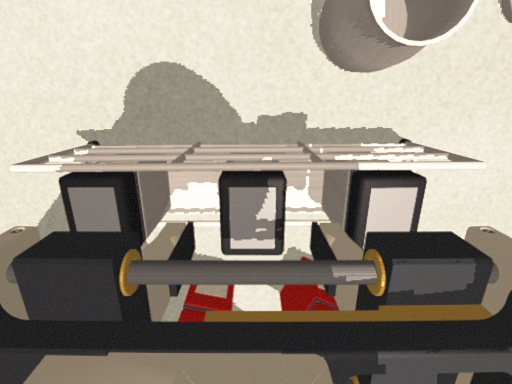

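Call:
{"op": "step_arm", "data": {"steps": [[[0,0.4,0],0],[[0,0.8,0],0],[[0,0.9,0],0],[[0,0.9,0],0],[[0,0.9,0],0],[[0,0.8,0],0],[[0,0.45,0],0],[[0,0,0],0],[[0,0,0],0]]}}

```text
time_s: 16.5
tcp_pos: [0.5404, 0.1024, 0.164]
eef_rot: [-143.6, 90.0, 28.4]
contact_force: [-0.1, 0.4, 0.4]
gripper_width: 0.0745
```

```bash
python3 -c "
from plan import *
plan(.540,.1035,.087,82)
cv2.imwrite('pics/w6.png',capture('wrist'))"
```

```text
t 16.5 tcp [0.5404 0.1024 0.164 ] jaw -98.06 tilt [ 4.e-04  2.e-04 -1.e+00] w 0.0745 F [-0.15  0.43  0.36] q6 [ 31.1  12.8 -21.7   0.  -55.5  50.8]
shift before-turn units [ 3.848 -0.051  0.027]
turn deg about tool x -0.06 units -0.01 shift after-turn units [ 3.848 -0.051  0.027]
```

View pics/w6.png

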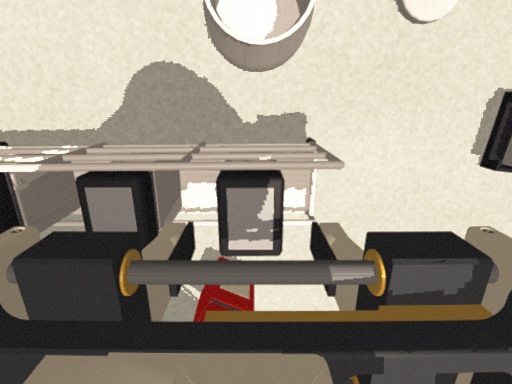

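Call:
{"op": "step_arm", "data": {"steps": [[[0.2,-0.06,0],0],[[0.6,0,0],0],[[0.8,0,0],0],[[0.8,0,0],0],[[0.7,0,0],0],[[0.5,0,0],0],[[0.25,0,0],0],[[0,0,0],0],[[0,0,0],0],[[0,0,0],0]]}}

```text
time_s: 17.38
tcp_pos: [0.541, 0.1048, 0.0875]
eef_rot: [-151.5, 89.9, 20.5]
contact_force: [-0.2, 0.6, 0.4]
gripper_width: 0.0744
```

Call:
{"op": "step_arm", "data": {"steps": [[[0,0,0],0],[[0,0,0],0],[[0,0,0],0],[[0,0,0],0],[[0,0,0],0],[[0,0,0],0],[[0,0,0],0],[[0,0,0],0]], "fingers": 1}}

```text
time_s: 18.05
tcp_pos: [0.5405, 0.1044, 0.087]
eef_rot: [-177.5, 90.0, -5.5]
contact_force: [-2.4, -1.4, 3.7]
gripper_width: 0.0499
```

Call:
{"op": "step_arm", "data": {"steps": [[[-0.2,0,0],0],[[-0.3,0,0],0],[[-0.4,0,0],0],[[-0.4,0,0],0],[[-0.3,0,0],0],[[-0.2,0,0],0],[[0,0,0],0],[[0,0,0],0],[[0,0,0],0],[[0,0,0],0],[[0,0,0],0],[[0,0,0],0]]}}

```text
time_s: 19.05
tcp_pos: [0.5403, 0.1044, 0.1225]
eef_rot: [36.4, 90.0, -151.6]
contact_force: [-0.2, 1.2, -2.7]
gripper_width: 0.0498
```

```bash
python3 heft.py
```

```text
t 19.05 tcp [0.5403 0.1044 0.1225] jaw -97.97 tilt [-5.e-04 -3.e-04 -1.e+00] w 0.0498 F [-0.22  1.15 -2.71] q6 [ 31.3  15.4 -24.4  -0.  -50.2  50.7]
shift before-turn units [  1.819 -10.917   0.028]
turn deg about tool x 0.03 units 0.004 shift after-turn units [  1.819 -10.917   0.033]
[ 0.08 -0.06 -2.46] [-2.71 -1.14 -1.92 -2.78 -2.64 -3.57] [-1.0000e-03 -4.7234e+01  2.4895e+01  6.0350e+00  7.8000e-02  0.0000e+00] [-0.031 -0.029  0.001]
```

Call:
{"op": "step_arm", "data": {"steps": [[[0.2,0,0],0],[[0.35,0,0],0],[[0.4,0,0],0],[[0.35,0,0],0],[[0.25,0,0],0],[[0.15,0,0],0],[[0.08,0,0],0],[[0.06,0,0],0],[[0,0,0],0],[[0,0,0],0],[[0,0,0],0]]}}

```text
time_s: 20.27
tcp_pos: [0.54, 0.1041, 0.0869]
eef_rot: [60.1, 89.9, -127.8]
contact_force: [-5.8, -1.7, 9.8]
gripper_width: 0.05
```

```bash
python3 heft.py
```

```text
t 20.27 tcp [0.54   0.1041 0.0869] jaw -97.95 tilt [-6.e-04 -7.e-04 -1.e+00] w 0.05 F [-5.77 -1.74  9.85] q6 [ 31.3  17.9 -26.6   0.  -45.5  50.7]
shift before-turn units [  0.039 -10.936   0.012]
turn deg about tool x 0.05 units 0.008 shift after-turn units [  0.039 -10.936   0.021]
[-6.17 -1.31 10.07] [ 9.85 10.64  9.57  9.26 10.78 10.34] [ 6.8000e-02 -4.3296e+01  2.3111e+01  5.2900e+00  2.2410e+00 -3.3000e-02] [-0.422  2.291  0.008]
```

Seated. Release, rise and return to the left tin (the heavy one, about 0.66 kg against 0.17 and 0.25).

Call:
{"op": "step_arm", "data": {"steps": [[[-0.05,0,0],0],[[0,0,0],0],[[0,0,0],0],[[0,0,0],0],[[0,0,0],0],[[-0.3,0,0],0],[[-0.6,0,0],0],[[-0.8,0,0],0],[[-0.8,0,0],0],[[-0.8,0,0],0],[[-0.4,0,0],0],[[-0.2,0,0],0],[[0,0,0],0]], "fingers": 0.15}}

```text
time_s: 21.65
tcp_pos: [0.5408, 0.1046, 0.1658]
eef_rot: [-141.4, 89.9, 30.6]
contact_force: [0.4, -0.2, -0.1]
gripper_width: 0.0745
```

Call:
{"op": "step_arm", "data": {"steps": [[[0,-0.4,0],0],[[0,-0.8,0],0],[[0,-0.9,0],0],[[0,-0.9,0],0],[[0,-0.9,0],0],[[0,-0.9,0],0],[[0,-0.9,0],0],[[0,-0.9,0],0],[[0,-0.9,0],0],[[0,-0.9,0],0],[[0,-0.9,0],0],[[0,-0.9,0],0],[[0,-0.5,0],0],[[0,-0.22,0],0],[[0,0,0],0],[[0,0,0],0]]}}

```text
time_s: 22.98
tcp_pos: [0.5706, 0.3205, 0.1648]
eef_rot: [42.3, 90.0, -145.7]
contact_force: [1.0, -0.2, -0.9]
gripper_width: 0.0749
```

```bash
python3 -c "
from plan import *
plan(.5711,.3215,.087,82)
cv2.imwrite('pics/w7.png',capture('wrist'))"
```

```text
t 22.98 tcp [0.5706 0.3205 0.1648] jaw -97.98 tilt [-4.e-04 -3.e-04 -1.e+00] w 0.0749 F [ 1.02 -0.17 -0.87] q6 [ 46.4  22.   -8.2  -0.  -59.9  35.7]
shift before-turn units [ 3.889 -0.056 -0.021]
turn deg about tool x 0.02 units 0.004 shift after-turn units [ 3.889 -0.056 -0.021]
```

View pics/w7.png

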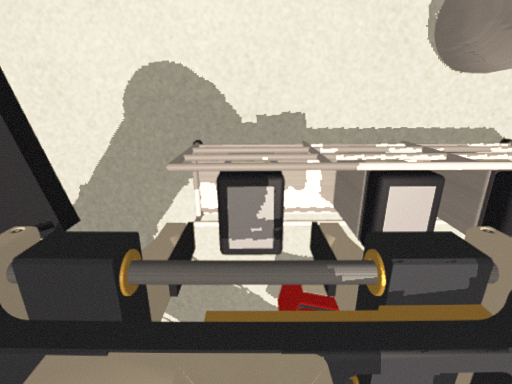

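Call:
{"op": "step_arm", "data": {"steps": [[[0.2,-0.05,0],0],[[0.6,0,0],0],[[0.8,0,0],0],[[0.8,0,0],0],[[0.7,0,0],0],[[0.5,0,0],0],[[0.27,0,0],0],[[0,0,0],0],[[0,0,0],0],[[0,0,0],0]]}}

```text
time_s: 23.87
tcp_pos: [0.5713, 0.322, 0.0883]
eef_rot: [-136.5, 89.9, 35.5]
contact_force: [0.0, -0.1, -0.6]
gripper_width: 0.0746
```

Call:
{"op": "step_arm", "data": {"steps": [[[0,0,0],0],[[0,0,0],0],[[0,0,0],0],[[0,0,0],0],[[0,0,0],0],[[0,0,0],0],[[0,0,0],0],[[0,0,0],0]], "fingers": 1, "grip_force": 40}}

```text
time_s: 24.53
tcp_pos: [0.5709, 0.3217, 0.0879]
eef_rot: [-146.6, 90.0, 25.4]
contact_force: [-1.1, -1.0, 3.7]
gripper_width: 0.0495
```

Call:
{"op": "step_arm", "data": {"steps": [[[-0.2,0,0],0],[[-0.4,0,0],0],[[-0.6,0,0],0],[[-0.7,0,0],0],[[-0.8,0,0],0],[[-0.8,0,0],0],[[-0.8,0,0],0],[[-0.8,0,0],0],[[-0.8,0,0],0],[[-0.8,0,0],0],[[-0.6,0,0],0],[[-0.4,0,0],0],[[0,0,0],0],[[0,0,0],0]]}}

```text
time_s: 25.7
tcp_pos: [0.5707, 0.3218, 0.2415]
eef_rot: [-55.4, 90.0, 116.6]
contact_force: [0.1, 0.1, -6.4]
gripper_width: 0.0501
```

```bash
python3 -c "
from plan import *
plan(.48,-.08,.08,82)
cv2.imwrite('pics/w8.png',capture('wrist'))"
```

```text
t 25.7 tcp [0.5707 0.3218 0.2415] jaw -97.98 tilt [-2.e-04  4.e-04 -1.e+00] w 0.0501 F [ 0.07  0.07 -6.42] q6 [ 46.4  18.8  -2.4  -0.  -68.8  35.6]
shift before-turn units [ 8.066 20.526  1.697]
turn deg about tool x 0.02 units 0.003 shift after-turn units [ 8.066 20.526  1.691]
```

View pics/w8.png

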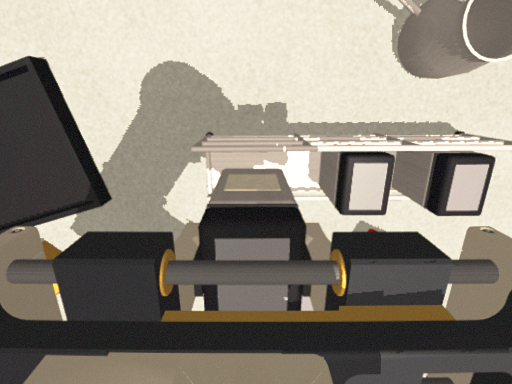

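Call:
{"op": "step_arm", "data": {"steps": [[[0,0.3,0],0],[[0,0.6,0],0],[[0,0.9,0],0],[[0,1,0.1],0],[[0,1,0.1],0],[[0,1,0.1],0],[[0,1,0.1],0],[[0,1,0.1],0],[[0,1,0.1],0],[[0,1,0.1],0],[[0,1,0.1],0],[[0,1,0.1],0],[[0,1,0.1],0],[[0,1,0.1],0],[[0,1,0.1],0],[[0,1,0.1],0],[[0,1,0.1],0],[[0,1,0.1],0],[[0,1,0.1],0],[[0,1,0.1],0]]}}

```text
time_s: 27.42
tcp_pos: [0.484, -0.0477, 0.2417]
eef_rot: [-159.6, 90.0, 12.4]
contact_force: [-0.0, 0.2, -6.5]
gripper_width: 0.0499
```

Call:
{"op": "step_arm", "data": {"steps": [[[0,0.8,0],0],[[0,0.6,0],0],[[0,0.3,0],0],[[0,0,0],0],[[0,0,0],0],[[0,0,0],0]]}}

```text
time_s: 27.92
tcp_pos: [0.4805, -0.0792, 0.2416]
eef_rot: [-129.3, 90.0, 42.8]
contact_force: [0.6, 0.0, -7.0]
gripper_width: 0.0501
```

```bash
python3 -c "
from plan import *
import pickle
plan(.48,-.08,.08,82)
pickle.dump(camera_model('wrist'),open('w9.pkl','wb'))
cv2.imwrite('pics/w9.png',capture('wrist'));cv2.imwrite('pics/s9.png',capture('scene'))"
```

```text
t 27.92 tcp [ 0.4805 -0.0792  0.2416] jaw -97.97 tilt [ 2.e-04  2.e-04 -1.e+00] w 0.0501 F [ 0.62  0.04 -7.03] q6 [ 13.8   2.7 -22.7  -0.  -64.6  68.2]
shift before-turn units [8.078 0.043 0.019]
turn deg about tool x 0.03 units 0.005 shift after-turn units [8.078 0.043 0.019]
```

View pics/w9.png

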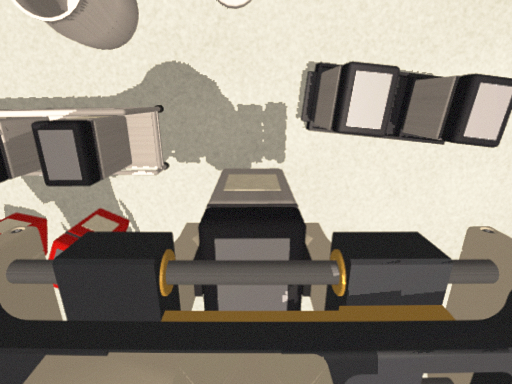

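View pics/s9.png

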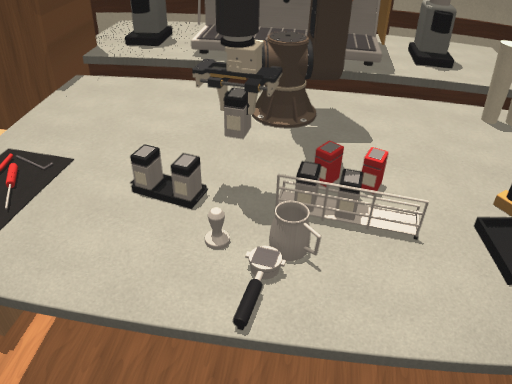

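Call:
{"op": "step_arm", "data": {"steps": [[[0.3,0.04,0],0],[[0.6,0,0],0],[[0.8,0,0],0],[[0.9,0,0],0],[[0.9,0,0],0],[[0.9,0,0],0],[[0.9,0,0],0],[[0.8,0,0],0],[[0.7,0,0],0],[[0.6,0,0],0],[[0.4,0,0],0],[[0.2,0,0],0],[[0.1,0,0],0],[[0,0,0],0],[[0,0,0],0],[[0,0,0],0],[[0,0,0],0]]}}

```text
time_s: 29.43
tcp_pos: [0.4806, -0.0803, 0.0802]
eef_rot: [-161.4, 89.9, 10.6]
contact_force: [-0.5, 0.1, -6.5]
gripper_width: 0.0499
```

```bash
python3 heft.py
```

```text
t 29.43 tcp [ 0.4806 -0.0803  0.0802] jaw -97.97 tilt [ 1.2e-03  2.0e-04 -1.0e+00] w 0.0499 F [-0.52  0.09 -6.48] q6 [ 13.7  13.3 -34.9   0.  -41.8  68.3]
shift before-turn units [ -0.282 -20.476  -1.645]
turn deg about tool x 0.03 units 0.005 shift after-turn units [ -0.282 -20.477  -1.636]
[-0.07  0.47 -6.29] [-6.48 -6.89 -5.96 -5.89 -5.78 -6.77] [ 1.3000e-02 -4.2628e+01  2.2880e+01  5.7280e+00  8.2000e-02  0.0000e+00] [-0.041 -0.021  0.006]
```

Call:
{"op": "step_arm", "data": {"steps": [[[0.06,0,0],0],[[0.06,0,0],0],[[0.04,0,0],0],[[0.03,0,0],0],[[0.02,0,0],0],[[0,0,0],0],[[0,0,0],0],[[0,0,0],0]]}}

```text
time_s: 30.4
tcp_pos: [0.4801, -0.0804, 0.0758]
eef_rot: [147.3, 90.0, -40.7]
contact_force: [-4.7, 1.0, 5.5]
gripper_width: 0.0499
```

```bash
python3 heft.py
```

```text
t 30.4 tcp [ 0.4801 -0.0804  0.0758] jaw -97.96 tilt [ 1.e-04 -1.e-04 -1.e+00] w 0.0499 F [-4.68  0.98  5.46] q6 [ 13.7  13.6 -35.1   0.  -41.2  68.3]
shift before-turn units [ -0.51  -20.484  -1.671]
turn deg about tool x 0.04 units 0.006 shift after-turn units [ -0.51  -20.485  -1.658]
[-4.64  1.34  5.78] [5.46 7.06 4.89 6.03 5.77 5.48] [-2.4000e-01 -3.7998e+01  2.1854e+01  5.3720e+00  1.6000e+00 -9.0000e-03] [0.591 1.703 0.016]
```

Call:
{"op": "step_arm", "data": {"steps": [[[0,0,0],0],[[0,0,0],0],[[0,0,0],0],[[0,0,0],0],[[0,0,0],0],[[0,0,0],0],[[0,0,0],0],[[0,0,0],0],[[-0.3,0,0],0],[[-0.6,0,0],0],[[-0.8,0,0],0],[[-0.8,0,0],0],[[-0.8,0,0],0],[[-0.5,0,0],0],[[-0.2,0,0],0],[[0,0,0],0]], "fingers": 0}}

```text
time_s: 32.03
tcp_pos: [0.4807, -0.0802, 0.1563]
eef_rot: [-159.2, 89.9, 12.9]
contact_force: [0.6, -0.0, -0.1]
gripper_width: 0.0877
```

Call:
{"op": "step_arm", "data": {"steps": [[[0,0,0],0.5],[[0,0,0],0.8],[[0,0,0],1],[[0,0,0],1],[[0,0,0],1],[[0,0,0],1],[[0,0,0],1],[[0,0,0],1],[[0,0,0],1],[[0,0,0],1],[[0,0,0],1],[[0,0,0],1],[[0,0,0],1],[[0,0,0],1],[[0,0,0],1],[[0,0,0],0.7],[[0,0,0],0],[[0,0,0],0]]}}

```text
time_s: 33.53
tcp_pos: [0.4797, -0.0804, 0.1545]
eef_rot: [106.6, 89.9, -171.3]
contact_force: [1.2, -0.2, 0.8]
gripper_width: 0.0877
```

```bash
python3 -c "
from plan import *
import pickle
plan(.48,-.08,.08,-8)
pickle.dump(camera_model('wrist'),open('w10.pkl','wb'))
cv2.imwrite('pics/w10.png',capture('wrist'));cv2.imwrite('pics/s10.png',capture('side'))"
```

```text
t 33.53 tcp [ 0.4797 -0.0804  0.1545] jaw 172.17 tilt [-1.5e-03 -2.0e-04 -1.0e+00] w 0.0877 F [ 1.23 -0.15  0.77] q6 [ 13.7   7.6 -29.8  -0.  -52.7 -21.5]
shift before-turn units [ 3.727 -0.015  0.024]
turn deg about tool x 0.17 units 0.028 shift after-turn units [ 3.727 -0.015  0.024]
```

View pics/w10.png

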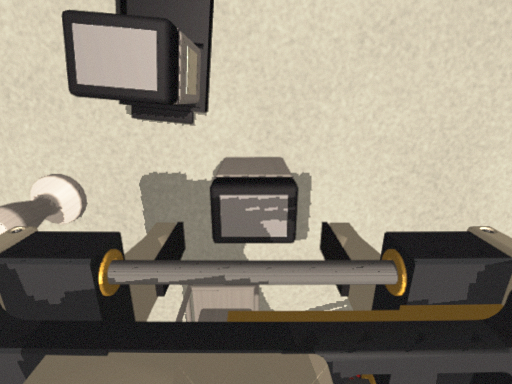

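View pics/s10.png

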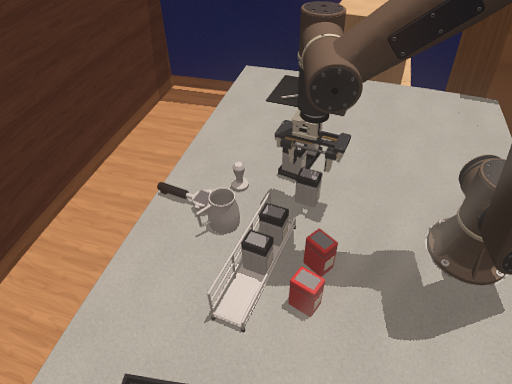

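Call:
{"op": "step_arm", "data": {"steps": [[[0.3,0,0],0.03],[[0.6,0,0],0],[[0.8,0,0],0],[[0.8,0,0],0],[[0.7,0,0],0],[[0.4,0,0],0],[[0.2,0,0],0],[[0,0,0],0],[[0,0,0],0],[[0,0,0],0]]}}

```text
time_s: 34.47
tcp_pos: [0.4808, -0.0803, 0.08]
eef_rot: [-74.0, 89.9, 7.9]
contact_force: [0.8, -0.9, 0.4]
gripper_width: 0.0872
```

Call:
{"op": "step_arm", "data": {"steps": [[[0,0,0],0],[[0,0,0],0],[[0,0,0],0],[[0,0,0],0],[[0,0,0],0],[[0,0,0],0],[[0,0,0],0],[[0,0,0],0]], "fingers": 1, "grip_force": 40}}

```text
time_s: 35.13
tcp_pos: [0.4791, -0.0804, 0.0794]
eef_rot: [100.3, 89.9, -177.9]
contact_force: [-4.2, 2.8, 5.4]
gripper_width: 0.0658
```

```bash
python3 heft.py
```

```text
t 35.13 tcp [ 0.4791 -0.0804  0.0794] jaw 171.84 tilt [-1.8e-03 -1.0e-04 -1.0e+00] w 0.0658 F [-4.15  2.76  5.41] q6 [ 13.7  13.3 -34.9  -0.  -41.9 -21.9]
shift before-turn units [-0.337 -1.649 20.498]
turn deg about tool x 89.84 units 14.973 shift after-turn units [-0.337 20.493  1.708]
[-4.34  1.88  5.55] [5.41 4.67 5.75 5.59 5.16 6.72] [-4.9500e-01 -3.7808e+01  2.1868e+01  5.4830e+00  1.4040e+00 -1.2000e-02] [0.738 1.543 0.022]
```

Call:
{"op": "step_arm", "data": {"steps": [[[-0.2,0,0],0],[[-0.4,0,0],0],[[-0.6,0,0],0],[[-0.8,0,0],0],[[-0.9,0,0],0],[[-0.9,0,0],0],[[-0.9,0,0],0],[[-0.9,0,0],0],[[-0.9,0,0],0],[[-0.9,0,0],0],[[-0.6,0,0],0.25],[[-0.4,0,0],0.35],[[-0.2,0,0],0.1],[[0,0,0],0],[[0,0,0],0],[[0,0,0],0]]}}

```text
time_s: 36.77
tcp_pos: [0.4796, -0.0804, 0.2505]
eef_rot: [101.8, 89.9, 179.5]
contact_force: [0.5, -0.3, -7.1]
gripper_width: 0.0658
```

```bash
python3 -c "
from plan import *
import pickle
plan(.535,-.256,.25,-12.4)
pickle.dump(camera_model('wrist'),open('w11.pkl','wb'))
cv2.imwrite('pics/w11.png',capture('wrist'));cv2.imwrite('pics/s11.png',capture('scene'))"
```

```text
t 36.77 tcp [ 0.4796 -0.0804  0.2505] jaw 167.68 tilt [-0.0016  0.     -1.    ] w 0.0658 F [ 0.49 -0.31 -7.13] q6 [ 13.7   2.4 -21.9  -0.  -65.9 -26. ]
shift before-turn units [ 0.02  -4.581 -7.988]
turn deg about tool x 0.08 units 0.014 shift after-turn units [ 0.02  -4.592 -7.982]
```

View pics/w11.png

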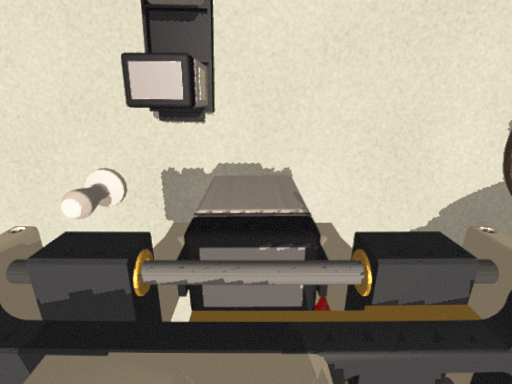

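View pics/s11.png

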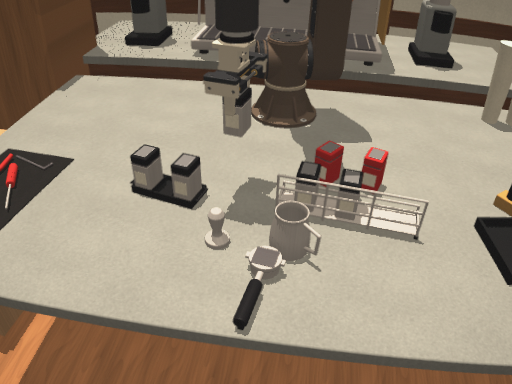

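Call:
{"op": "step_arm", "data": {"steps": [[[0,-0.3,-0.2],0],[[0,-0.6,-0.4],0],[[0,-0.8,-0.5],0],[[0,-0.8,-0.5],0],[[0,-0.8,-0.5],0],[[0,-0.7,-0.5],0],[[0,-0.4,-0.5],0],[[0,-0.2,-0.3],0],[[0,0,-0.1],0],[[0,0,0],0],[[0,0,0],0],[[0,0,0],0]]}}

```text
time_s: 37.87
tcp_pos: [0.5547, -0.168, 0.2516]
eef_rot: [-47.0, 90.0, 30.6]
contact_force: [-0.0, -0.1, -6.0]
gripper_width: 0.0661
```

```bash
python3 -c "
from plan import *
import pickle
plan(.535,-.256,.25,-12.4)
m=camera_model('wrist');pickle.dump(m,open('w12.pkl','wb'))
im=capture('wrist');cv2.imwrite('pics/w12.png',im);cv2.imwrite('pics/w12z.png',cv2.resize(im[:215,100:400],None,fx=2.6,fy=2.6,interpolation=cv2.INTER_CUBIC))"
```

```text
t 37.87 tcp [ 0.5547 -0.168   0.2516] jaw 167.67 tilt [ 3.e-04  2.e-04 -1.e+00] w 0.0661 F [-0.01 -0.11 -5.97] q6 [  2.5  11.4 -11.2  -0.  -67.4 -14.8]
shift before-turn units [ 0.08   0.021 -4.51 ]
turn deg about tool x 0.07 units 0.011 shift after-turn units [ 0.08   0.016 -4.51 ]
```

View pics/w12z.png

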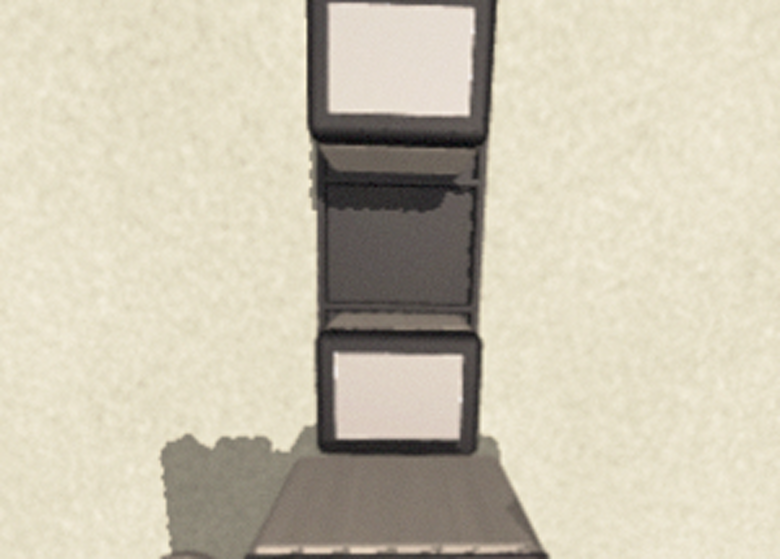

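Run:
```python
from meas import *;import pickle
m=pickle.load(open('w12.pkl','rb'));im=cv2.imread('pics/w12.png')
g=cv2.cvtColor(im,cv2.COLOR_BGR2GRAY).astype(int)
print("row v=95",[(u,g[95,u]) for u in range(217,230)],[(u,g[95,u]) for u in range(278,290)])
print("col u=240",[(v,g[v,250]) for v in range(62,84)],[(v,g[v,250]) for v in range(110,126)])
px=lambda u,v:(100+(u+.5)/2.6-.5,(v+.5)/2.6-.5)
a=np.radians(77.6);Y=np.array([np.cos(a),np.sin(a)]);X=np.array([Y[1],-Y[0]])
L={k:onz('wrist',px(*p),.022,m)[:2] for k,p in dict(far=(400,184),near=(400,307),left_out=(317,245),left_in=(326,245),right_in=(471,245),right_out=(484,245)).items()}
for k,v in L.items(): print(k,v.round(4),"X",round(v@X,4),"Y",round(v@Y,4))
for s,z in [((255,25),.113),((255,150),.113)]:
    r=lid(im,'wrist',s,z,m,30);print([np.round(v,4) for v in r],"X",r[1]@X,"Y",r[1]@Y)
```

```text
row v=95 [(217, np.int64(221)), (218, np.int64(218)), (219, np.int64(218)), (220, np.int64(218)), (221, np.int64(191)), (222, np.int64(98)), (223, np.int64(81)), (224, np.int64(67)), (225, np.int64(50)), (226, np.int64(70)), (227, np.int64(82)), (228, np.int64(86)), (229, np.int64(84))] [(278, np.int64(90)), (279, np.int64(76)), (280, np.int64(50)), (281, np.int64(33)), (282, np.int64(58)), (283, np.int64(78)), (284, np.int64(94)), (285, np.int64(153)), (286, np.int64(213)), (287, np.int64(226)), (288, np.int64(226)), (289, np.int64(221))]
col u=240 [(62, np.int64(98)), (63, np.int64(96)), (64, np.int64(99)), (65, np.int64(96)), (66, np.int64(69)), (67, np.int64(50)), (68, np.int64(44)), (69, np.int64(49)), (70, np.int64(37)), (71, np.int64(27)), (72, np.int64(45)), (73, np.int64(52)), (74, np.int64(48)), (75, np.int64(52)), (76, np.int64(45)), (77, np.int64(47)), (78, np.int64(47)), (79, np.int64(53)), (80, np.int64(58)), (81, np.int64(91)), (82, np.int64(90)), (83, np.int64(92))] [(110, np.int64(86)), (111, np.int64(87)), (112, np.int64(89)), (113, np.int64(84)), (114, np.int64(88)), (115, np.int64(76)), (116, np.int64(58)), (117, np.int64(75)), (118, np.int64(78)), (119, np.int64(63)), (120, np.int64(79)), (121, np.int64(117)), (122, np.int64(122)), (123, np.int64(123)), (124, np.int64(123)), (125, np.int64(112))]
far [ 0.5271 -0.2841] X 0.5758 Y -0.1643
near [ 0.5393 -0.2279] X 0.5756 Y -0.1067
left_out [ 0.5728 -0.2656] X 0.6165 Y -0.1364
left_in [ 0.5685 -0.2646] X 0.6121 Y -0.1364
right_in [ 0.4989 -0.2495] X 0.5408 Y -0.1365
right_out [ 0.4927 -0.2481] X 0.5345 Y -0.1365
[array([ 0.521 , -0.3151]), array([ 0.5208, -0.3148]), array([33.2, 48.2]), np.float32(166.0222), np.int64(2247)] X 0.5762852944285628 Y -0.19560047925008964
[array([ 0.5467, -0.2005]), array([ 0.5465, -0.2   ]), array([33. , 49.3]), np.float32(167.6911), np.int64(1506)] X 0.5766992825164806 Y -0.07797451427303712
```

```bash
python3 -c "
from plan import *
plan(.5334,-.2565,.14,-12.4)"
```

```text
t 37.92 tcp [ 0.5548 -0.1679  0.2517] jaw 167.68 tilt [ 5.e-04  1.e-04 -1.e+00] w 0.0661 F [ 0.19 -0.21 -6.77] q6 [  2.5  11.4 -11.2  -0.  -67.4 -14.8]
shift before-turn units [ 5.584  0.102 -4.557]
turn deg about tool x 0.08 units 0.014 shift after-turn units [ 5.584  0.096 -4.557]
```

Call:
{"op": "step_arm", "data": {"steps": [[[0,0.1,-0.3],0.01],[[0,0,-0.6],0],[[0,0,-0.8],0],[[0,0,-0.9],0],[[0,0,-0.8],0],[[0,0,-0.6],0],[[0,0,-0.4],0],[[0,0,-0.16],0],[[0,0,0],0],[[0,0,0],0],[[0,0,0],0],[[0,0,0],0]]}}

```text
time_s: 38.92
tcp_pos: [0.5338, -0.2565, 0.2514]
eef_rot: [-36.0, 90.0, 41.6]
contact_force: [-0.2, 0.0, -7.3]
gripper_width: 0.0656
```

```bash
python3 -c "
from plan import *
plan(.5334,-.2565,.14,-12.4)
for n in ['wrist','side','scene']:
  cv2.imwrite('pics/%s13.png'%n,capture(n))"
```

```text
t 38.92 tcp [ 0.5338 -0.2565  0.2514] jaw 167.63 tilt [ 1.e-04  1.e-04 -1.e+00] w 0.0656 F [-0.18  0.04 -7.28] q6 [ -6.8  12.6  -9.7  -0.  -67.8  -5.6]
shift before-turn units [ 5.57   0.018 -0.006]
turn deg about tool x 0.03 units 0.005 shift after-turn units [ 5.57   0.018 -0.006]
```

View pics/wrist13.png

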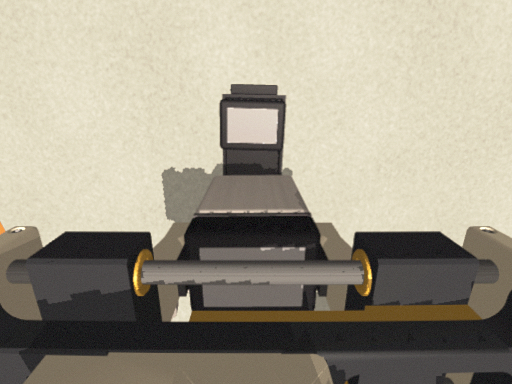

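View pics/scene13.png

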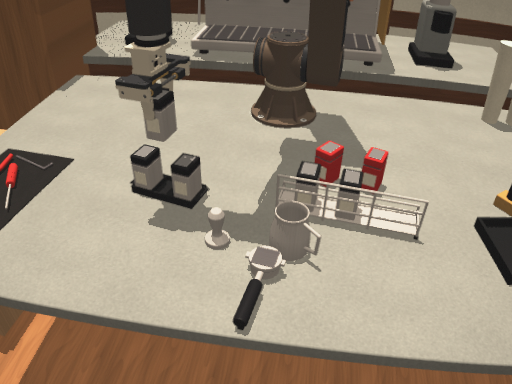

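Call:
{"op": "step_arm", "data": {"steps": [[[0.3,0,0],0],[[0.5,0,0],0],[[0.6,0,0],0],[[0.6,0,0],0],[[0.6,0,0],0],[[0.6,0,0],0],[[0.6,0,0],0],[[0.6,0,0],0],[[0.5,0,0],0],[[0.4,0,0],0],[[0.2,0,0],0],[[0,0,0],0],[[0,0,0],0],[[0,0,0],0]]}}

```text
time_s: 40.23
tcp_pos: [0.5341, -0.2572, 0.142]
eef_rot: [-97.4, 89.9, -19.8]
contact_force: [0.4, 0.4, -5.9]
gripper_width: 0.0661
```

```bash
python3 -c "
from plan import *
plan(.5334,-.2565,.087,-12.4)
for n,b in [('side',(95,200,260,350)),('scene',(110,220,110,230))]:
  im=capture(n);cv2.imwrite('pics/%s14.png'%n,cv2.resize(im[b[0]:b[1],b[2]:b[3]],None,fx=5.4,fy=5.4,interpolation=cv2.INTER_CUBIC))
cv2.imwrite('pics/w14.png',capture('wrist'))"
```

```text
t 40.23 tcp [ 0.5341 -0.2572  0.142 ] jaw 167.6 tilt [ 1.1e-03 -4.0e-04 -1.0e+00] w 0.0661 F [ 0.37  0.38 -5.85] q6 [ -6.8  17.8 -17.9   0.  -54.2  -5.6]
shift before-turn units [2.752 0.043 0.028]
turn deg about tool x -0.0 units -0.0 shift after-turn units [2.752 0.043 0.028]
```

View pics/side14.png

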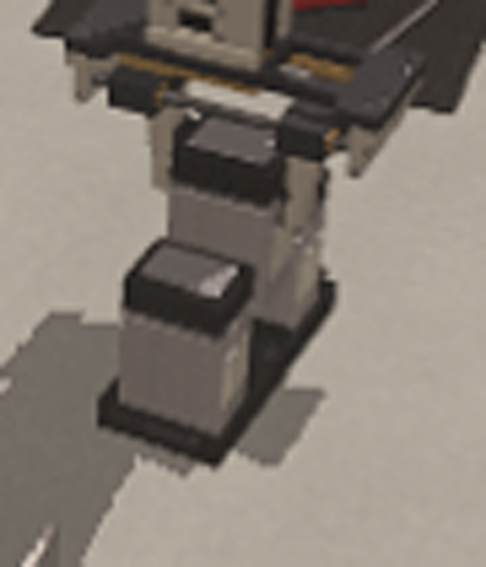

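View pics/scene14.png

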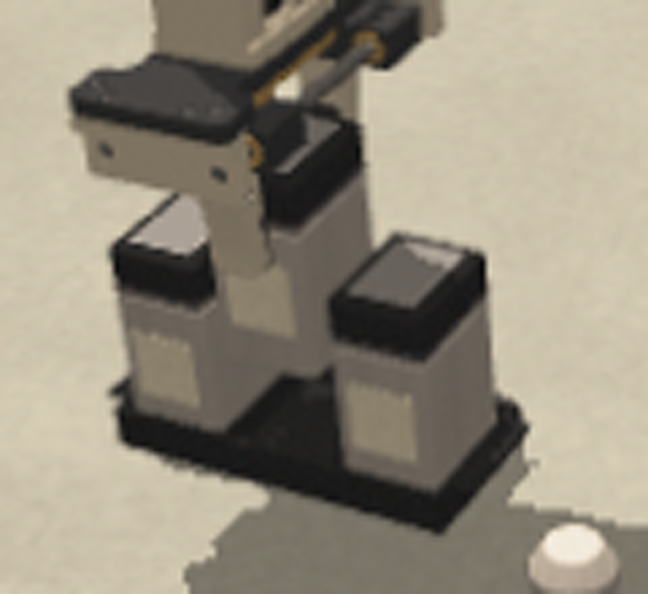

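View pics/w14.png

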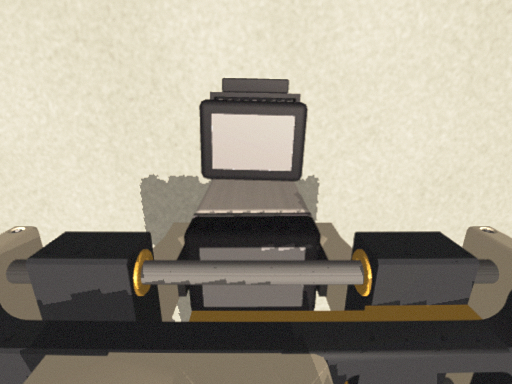

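Call:
{"op": "step_arm", "data": {"steps": [[[0.2,0.04,0.02],0],[[0.4,0,0],0],[[0.4,0,0],0],[[0.4,0,0],0],[[0.3,0,0],0],[[0.2,0,0],0],[[0,0,0],0],[[0,0,0],0],[[0,0,0],0],[[0,0,0],0]]}}

```text
time_s: 41.22
tcp_pos: [0.5332, -0.2566, 0.1038]
eef_rot: [-93.9, 90.0, -16.3]
contact_force: [0.3, -0.4, -6.2]
gripper_width: 0.0661
```

```bash
python3 -c "
from plan import *
plan(.5334,-.2565,.087,-12.4)
for n,b in [('side',(95,200,260,350)),('scene',(110,220,110,230))]:
  im=capture(n);cv2.imwrite('pics/%s15.png'%n,cv2.resize(im[b[0]:b[1],b[2]:b[3]],None,fx=5.4,fy=5.4,interpolation=cv2.INTER_CUBIC))"
```

```text
t 41.22 tcp [ 0.5332 -0.2566  0.1038] jaw 167.59 tilt [ 8.e-04 -2.e-04 -1.e+00] w 0.0661 F [ 0.25 -0.43 -6.25] q6 [ -6.8  20.1 -20.4   0.  -49.5  -5.6]
shift before-turn units [ 0.84  -0.008  0.007]
turn deg about tool x -0.01 units -0.001 shift after-turn units [ 0.84  -0.008  0.007]
```

View pics/scene15.png

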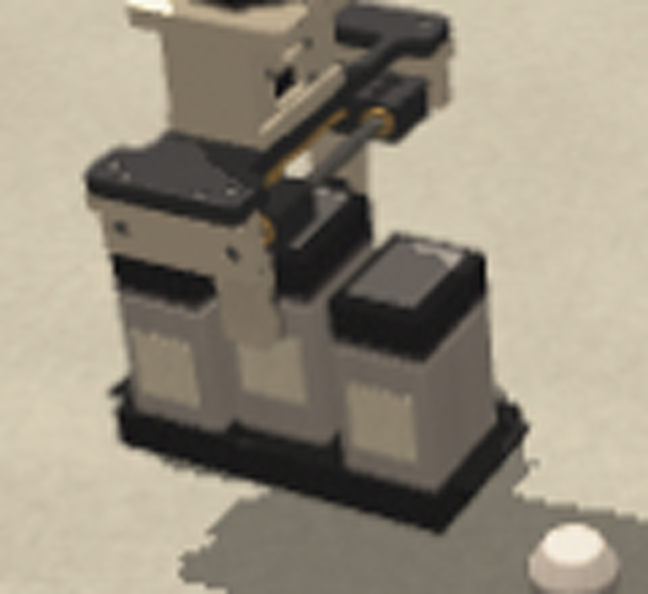

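View pics/side15.png

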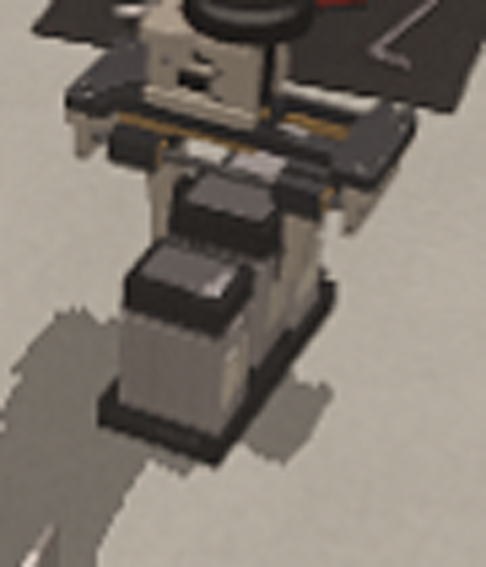

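Aligned between the packed tins. Lower gently; the floor should be felt at TCP z about 0.087.

Call:
{"op": "step_arm", "data": {"steps": [[[0.1,0,0],0],[[0.15,0,0],0],[[0.15,0,0],0],[[0.1,0,0],0],[[0,0,0],0],[[0,0,0],0],[[0,0,0],0],[[0,0,0],0]]}}

```text
time_s: 41.98
tcp_pos: [0.533, -0.2565, 0.0934]
eef_rot: [-105.0, 90.0, -27.4]
contact_force: [-0.3, -0.8, -6.4]
gripper_width: 0.0659
```

```bash
python3 -c "
from plan import *
plan(.5334,-.2565,.087,-12.4)"
```

```text
t 41.98 tcp [ 0.533  -0.2565  0.0934] jaw 167.59 tilt [ 2.e-04 -1.e-04 -1.e+00] w 0.0659 F [-0.3  -0.75 -6.4 ] q6 [ -6.8  20.8 -21.    0.  -48.2  -5.6]
shift before-turn units [ 0.322 -0.02   0.006]
turn deg about tool x -0.01 units -0.002 shift after-turn units [ 0.322 -0.02   0.006]
```

Call:
{"op": "step_arm", "data": {"steps": [[[0.1,0,0],0],[[0.1,0,0],0],[[0.08,0,0],0],[[0.04,0,0],0],[[0.03,0,0],0],[[0,0,0],0],[[0,0,0],0],[[0,0,0],0]]}}

```text
time_s: 42.65
tcp_pos: [0.5328, -0.2565, 0.0875]
eef_rot: [-122.1, 90.0, -44.5]
contact_force: [-3.6, 3.0, 6.3]
gripper_width: 0.0656
```

```bash
python3 heft.py
```

```text
t 42.65 tcp [ 0.5328 -0.2565  0.0875] jaw 167.61 tilt [ 3.e-04 -3.e-04 -1.e+00] w 0.0656 F [-3.55  2.99  6.31] q6 [ -6.8  21.2 -21.3   0.  -47.5  -5.6]
shift before-turn units [ 0.066  4.375 28.586]
turn deg about tool x 85.61 units 14.268 shift after-turn units [ 0.066 28.837 -2.174]
[-4.4   2.91  4.93] [6.31 5.   4.78 3.91 4.64 4.93] [-5.6800e-01 -5.0458e+01  2.4228e+01  6.0250e+00  1.6210e+00  1.4000e-02] [ 1.193  1.414 -0.01 ]
```

Call:
{"op": "step_arm", "data": {"steps": [[[0,0,0],0],[[0,0,0],0],[[0,0,0],0],[[0,0,0],0],[[0,0,0],0],[[0,0,0],0],[[0,0,0],0],[[-0.2,0,0],0],[[-0.5,0,0],0],[[-0.7,0,0],0],[[-0.8,0,0],0],[[-0.8,0,0],0],[[-0.8,0,0],0],[[-0.8,0,0],0],[[-0.8,0,0],0],[[-0.8,0,0],0],[[-0.5,0,0],0],[[-0.2,0,0],0]], "fingers": 0}}

```text
time_s: 44.45
tcp_pos: [0.5336, -0.2568, 0.227]
eef_rot: [-92.1, 89.8, -14.5]
contact_force: [0.7, -0.0, -0.6]
gripper_width: 0.0879
```

Call:
{"op": "step_arm", "data": {"steps": [[[0,0,0.4],0],[[0,0,0.8],0],[[0,0,0.9],0],[[0,0,0.9],0],[[0,0,0.9],0],[[0,0,0.9],0],[[0,0,0.6],0],[[0,0,0.3],0],[[0,0,0],0],[[0,0,0],0],[[0,0,0],0]]}}

```text
time_s: 45.37
tcp_pos: [0.5571, -0.1456, 0.2241]
eef_rot: [114.4, 90.0, -168.0]
contact_force: [-0.4, -1.0, -0.2]
gripper_width: 0.088
```

Run:
```python
from meas import *
from plan import plan
plan(.5334,-.2565,.25,-12.4)
m=camera_model('wrist');im=capture('wrist');cv2.imwrite('pics/w16.png',im)
cv2.imwrite('pics/scene16.png',capture('scene'));cv2.imwrite('pics/side16.png',capture('side'))
```

```text
t 45.37 tcp [ 0.5571 -0.1456  0.2241] jaw 167.57 tilt [-5.e-04 -1.e-04 -1.e+00] w 0.088 F [-0.4  -0.97 -0.19] q6 [  4.8  12.2 -13.9   0.  -64.  -17.2]
shift before-turn units [-1.292 -0.034 -5.669]
turn deg about tool x -0.03 units -0.006 shift after-turn units [-1.292 -0.03  -5.669]
```

View pics/w16.png

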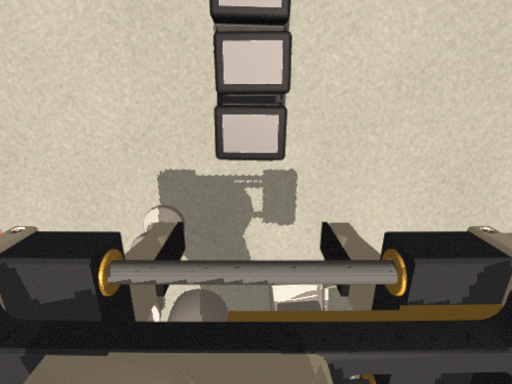

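View pics/scene16.png

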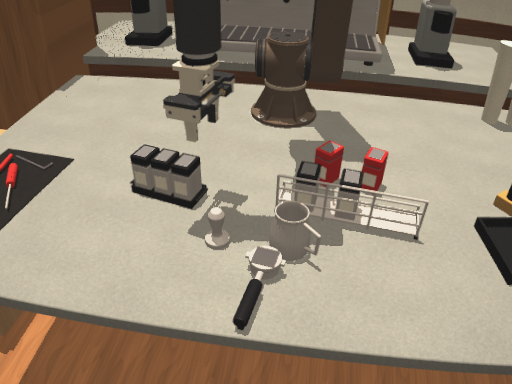

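View pics/side16.png

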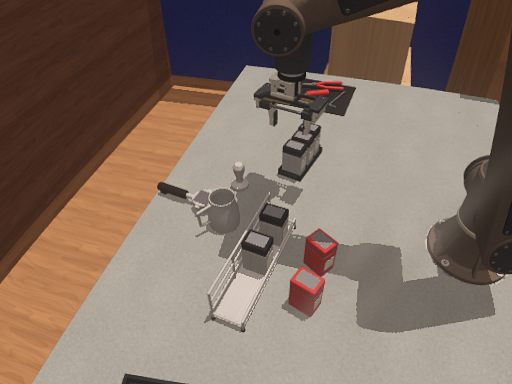

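Run:
```python
from meas import *
m=camera_model('wrist');im=cv2.imread('pics/w16.png')
for s in [(253,4),(253,60),(250,135)]:
    r=lid(im,'wrist',s,.113,m,30);print([np.round(v,4) for v in r])
for n,S in dict(scene=[((309,169),.117),((352,177),.117),((144,152),.113),((166,157),.113),((185,161),.113)],side=[((257,240),.117),((274,211),.117),((296,145),.113)]).items():
    im=cv2.imread(f'pics/{n}16.png')
    for s,z in S:
        r=lid(im,n,s,z);print(n,[np.round(v,4) for v in r])
```

```text
[array([ 0.5235, -0.3006]), array([ 0.5249, -0.3006]), array([ 4.2, 48.6]), np.float32(167.5983), np.int64(387)]
[array([ 0.5319, -0.2578]), array([ 0.5317, -0.2577]), array([33.3, 49.5]), np.float32(167.6504), np.int64(2527)]
[array([ 0.5465, -0.2003]), array([ 0.5466, -0.1998]), array([33.1, 49.5]), np.float32(167.5729), np.int64(2049)]
scene [array([0.5419, 0.1031]), array([0.5412, 0.1035]), array([32.6, 45. ]), np.float32(173.2351), np.int64(142)]
scene [array([0.5566, 0.2049]), array([0.5558, 0.2047]), array([32.5, 45. ]), np.float32(172.0191), np.int64(142)]
scene [array([ 0.5253, -0.3139]), array([ 0.5253, -0.314 ]), array([30.8, 47. ]), np.float32(166.4546), np.int64(114)]
scene [array([ 0.5365, -0.2571]), array([ 0.5365, -0.2578]), array([28.8, 47. ]), np.float32(168.7048), np.int64(113)]
scene [array([ 0.5506, -0.1999]), array([ 0.5502, -0.1994]), array([31.9, 43.6]), np.float32(169.4326), np.int64(123)]
side [array([0.5538, 0.2058]), array([0.5538, 0.2057]), array([30.2, 49.3]), np.float32(170.9142), np.int64(194)]
side [array([0.5383, 0.1046]), array([0.538 , 0.1049]), array([32.8, 48.9]), np.float32(172.152), np.int64(167)]
side [array([ 0.5459, -0.1986]), array([ 0.5463, -0.1984]), array([31.5, 47. ]), np.float32(167.8349), np.int64(83)]
```

Packed tins are unmoved and the full tin is centred in the bay, about 1–2 mm off. The light tins are where they stood and the robot touches nothing.

```bash
python3 -c "
from plant import *
print(close_job())"
```

```text
the job is handed in; nothing more can be done
None
```

The job is handed in: the full tin stands in the middle bay of the tray, and the two light tins are back in the rack.

- **Hefting, left to right:** the left tin read about 6.5 N (0.66 kg), the middle about 1.7 N and the right about 2.5 N. The left one was therefore the full tin.
- **Moving it:** I stood it on open counter at about (0.48, -0.08) and let go. I turned the gripper 90°, took the tin front to back across its 66 mm, and lowered it into the bay until I felt the floor at the expected height.
- **Placing:** its lid in the wrist view is about 2 mm from the bay centre I measured from the rims and partitions. It lies in line with the two packed lids.
- **Other things:** in the last pictures the near packed tin had not moved. In the scene view neither had the far one; the last wrist view showed only part of it. The light tins were within 2 mm of where they stood. The jug, tamper and portafilter look untouched by eye; I did not measure them.
- **Disagreement:** the scene and side cameras differ by about 4 mm in x throughout, so I placed the tin by the wrist camera, which lies between them.
- **Other readings:** no check failed, and the clock was about 45 s of the 72 s allowed.

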